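# Level a rocking serving stand with its two foot screws

### The job

The marble serving stand on the table rocks because its two levelling screws are too short. Turn both wing knobs clockwise, gently, until the stand is level and all four feet bear a fair share of its weight, so that it no longer rocks; never force or lean on a screw, keep the stand where it is with the plate on it, leave the other things alone, and let go at the end.

Things in the scene. Friction and masses are not known exactly. Their poses are not given: they have to be found in the camera images.
- stand: Square marble serving stand, slab 240 x 240 x 18, top 60 above the table when level, 2 to 3 kg; origin in the middle, on the plane of the fixed feet's undersides; x, y along the edges, z up. Fixed feet on one diagonal, screws with wing knobs on the other. At first it rests on the fixed feet and lightly on one screw foot and rocks about their diagonal: a newton on a knob tips it.
- knob_a: Steel wing knob at the stand's +x +y corner; origin on its axis at (85, 85, 60) mm in the stand's frame, on the slab's top; z up. Upright wing 46 long (knob x), 12 thick (y), 26 high on a 12 stem, its centre 27 above the origin (87 above the table when level). Clockwise from above drives its foot down 10 mm a turn; the knob keeps its height on the stand. Friction 0.05 N m, it stays where left.
- knob_b: Steel wing knob at the stand's -x -y corner; origin on its axis at (-85, -85, 60) mm in the stand's frame, on the slab's top; z up. Upright wing 46 long (knob x), 12 thick (y), 26 high on a 12 stem, its centre 27 above the origin (87 above the table when level). Works just like knob_a. Both turn back as well. Each needs 0.1 to 0.6 of a turn, not known beforehand.
- cork_a: Cork pad stuck to the table under knob_a's foot, 68 diameter, standing 1 to 4 out of the table; origin on its axis, 6 below its top. The screw's rubber foot (28 diameter, yields 1 mm per 5 N) stands on it. Once that foot bears, turning on with the knob held at its level height pushes the knob up, up to 8 N a radian.
- cork_b: Cork pad stuck to the table under knob_b's foot, 68 diameter, standing 1 to 4 out of the table; origin on its axis, 6 below its top. The screw's rubber foot (28 diameter, yields 1 mm per 5 N) stands on it. The same as the other; about 5 N on each of the two is a fair share.
- post_c: Fixed foot of the stand, 26 diameter, at (85, -85, 0) in the stand's frame in mm; origin at the centre of its underside, which stands directly on the table.
- post_d: Fixed foot of the stand, 26 diameter, at (-85, 85, 0) in the stand's frame in mm; origin at the centre of its underside, which stands directly on the table.
- plate: Small round plate, 115 diameter, 18 high, standing on the middle of the slab; origin at the centre of its underside. Bystander.
- mug: Small mug, 65 wide, 49 high, origin at the centre of its underside, on the table left of the stand. Bystander.
- pepper_mill: Wooden pepper mill, 58 diameter, 170 high, origin under its middle, left of the stand. Bystander.
- spice_jar: Spice jar, 41 diameter, 105 high, origin under its middle, right of the stand. Bystander.

How it is judged:
By the outcome, as a careful person would: the job done as asked, in the order asked, and still so for the second after the job is handed in, with the robot touching nothing.
It also fails if it takes over 72 s, if anything falls off the work surface, if the arm or the gripper's body presses on something with over 40 N, if the wrist force passes 120 N, or if a joint passes its speed limit or range.

### The arm

A 6-joint arm with a two-finger parallel gripper is mounted at the origin on a cart in front of the work surface, level with it; the furniture and walls round the work are solid. World frame = base frame: x ahead of the robot, y to its left, z up, the work surface at z = 0. Lengths are in m, angles in rad, forces in N, time in s.
With the tool pointing down it reaches from about 0.35 to 0.775 m from the base axis. Payload 5.5 kg.
Tool frame: the origin (TCP) lies at the very end of the fingers, on their centre line; the grasp point (between the pads) lies behind it (env.hold_point_z is the z of the grasp point in the tool frame, in m); z points along the fingers, y is the line along which they close (so a half turn about z gives the same grasp; the last joint's range is limited). The gripper opens to 85 mm and grips with 20 to 120 N. Pads are 22 mm wide; open, the fingers measure 114 mm over their backs; the gripper's body (76 mm by 85 mm) begins 54 mm behind the grasp point. The pads swing forward as they close: fully open they stand 13 mm farther back than shut.
Start: joints at [1.168, 0.313, 0.046, 1.304, 0, 1.431], TCP at [0.149, 0.555, 0.201] pointing down, gripper open.
Joint ranges: [-2.76, 2.76], [-0.86, 1.69], [-1.03, 1.26], [-2.2, 2.34], [-1.47, 1.5], [-3.14, 3.14]. Speed limits (rad/s): [2.57, 2.57, 3.14, 3.14, 3.14, 3.14].

### API

Orientations are given as a unit quaternion [w, x, y, z].
In Python, from workcell import env gives the robot as it stands.
- The arm moves only by the tool arm_command, never from a script. Its argument "rows" is a list of rows, each an object with "delta_pos": the shift along the tool's x, y, z scaled (see below), a list of three; "rot": the turn, a rotation vector about the tool's x, y, z scaled (see below), a list of three; "fingers": the closure, from 0 (fully open) to 1 (shut). A call has 1 to 20 rows; each row shifts and turns the commanded pose from where the row before left it, along the tool's axes as they then stand; what a row does not reach is not made up. The controller multiplies each number of a shift by 0.02 m and each number of a turn by 360 degrees. A row lasts 1/10 s, in which the tool goes at most 50 mm and 8.59 degrees, less where a joint would pass 70% of its speed; a pose out of reach is approached as far as the arm can. A call with a number of a shift or a turn outside -1 to 1 is refused whole. A call with a gripper value outside its range is refused whole. The fingers move at their own pace and stop on an object; "squeeze" is the grip in N (left out, the last holds). Time passes only in rows, so rows that do not move let the fingers close. It gives the time, the measured TCP pose, the force and the opening at its end, in the units of the state.
- env.get_state(): the state, without advancing time (a new reading comes with each control period).
- env.read_camera(name): name is "side" or "top"; returns (picture, depth): 400x640x3 uint8, blue, green, red; 400x640 float32, m along the optical axis (not along the pixel's ray), 0 where there is no reading.
- env.get_calibration(name): a dict with "mtx" (3x3 intrinsics, pixels), "distortion" ([k1, k2, p1, p2, k3] as OpenCV has them; the pictures are not rectified), "R" (3x3) and "t" (3): a world point X has camera coordinates R X + t. Camera axes: x right, y down, z forward; pixel columns grow to the right and rows downward; lengths in m; the calibration is good to about 2 mm. A picture is of the moment at which its call begins. get_calibration takes no time and is no camera call.
- env.hand_in(): hands the job in, once; it reports no verdict.
The state is a dict: "clock": time; "joint_pos": joint angles; "qvel": joint speeds; "tau": joint torques, N m; "tcp_pos": TCP position; "orientation": TCP orientation; "wrist_force": force on the tool from outside, world axes, zero at the start; "ft_torque": the same for the moment, N m; "finger_gap": finger opening in m.
Only numpy, scipy, OpenCV 4.12 (cv2) and the standard library are available. Lean on these libraries where they do the work, as an engineer would, in place of code of your own. Each camera call takes 0.05 s, during which the arm holds its last target. There are 200 camera calls.

## Working session

There is one attempt and no reset: what is moved stays moved. The work goes in short steps, Python scripts to look and compute and a tool call to move; the robot and the scene stay as the last step left them, time stands still between calls to the robot, and variables do not carry over. Pictures are saved under pics/ and viewed, on a budget of 10 in all, crops included, one or two more only if the job needs it, and the job is handed in when it is done.

Besides the shell and the picture viewer there is one more tool, called after "Call:" as name(argument=value, ...) on one line, values as JSON. arm_command: Moves the arm, as the interface text tells. Shifts and turns lie within -1 to 1; 1 stands for 0.02 m of shift or 360 degrees of turn. Its arguments: {"type":"object","properties":{"rows":{"type":"array","items":{"type":"object","properties":{"delta_pos":{"type":"array","items":{"type":"number","minimum":-1,"maximum":1}},"rot":{"type":"array","items":{"type":"number","minimum":-1,"maximum":1}},"fingers":{"type":"number"}}}},"squeeze":{"type":"number"}},"required":["rows"]}

```bash
mkdir -p pics; ls; python3 - <<'E'
from workcell import env
import cv2,numpy as np
s=env.get_state();print(s, env.hold_point_z)
for n in("side","top"):
    p,d=env.read_camera(n);cv2.imwrite(f"pics/{n}0.png",p);np.savez(f"{n}0.npz",p=p,d=d)
    c=env.get_calibration(n);print(n,{k:np.round(v,4).tolist() for k,v in c.items()})
E
```

```text
pics
{'clock': 0.0, 'joint_pos': array([1.16839039e+00, 3.14012685e-01, 4.49539444e-02, 1.30362651e+00,
       8.03934018e-06, 1.43117299e+00]), 'qvel': array([ 1.18404933e-03, -3.39349048e-04, -7.77982355e-04,  8.23192140e-04,
        8.35182081e-05,  1.65151971e-03]), 'tau': array([ 4.41127395e-04, -4.80630934e+01,  2.98530096e+01,  1.97612605e-02,
        9.98931199e-06,  9.56840474e-07]), 'tcp_pos': array([0.14915251, 0.55470542, 0.19969173]), 'orientation': array([-2.56714698e-04,  1.31013522e-01,  9.91380131e-01, -9.08914972e-04]), 'wrist_force': array([-0.03715519, -0.23114624, -0.45243713]), 'ft_torque': array([0.01234364, 0.01621247, 0.00687102]), 'finger_gap': 0.08528073387433323} -0.0187
side {'mtx': [[517.4875, 0.0, 317.6769], [0.0, 517.4875, 190.9979], [0.0, 0.0, 1.0]], 'distortion': [-0.0863, 0.0, 0.0, 0.0, 0.0], 'R': [[0.9813, -0.1926, 0.0027], [-0.0872, -0.4569, -0.8852], [0.1717, 0.8684, -0.4651]], 't': [-0.5207, 0.1324, 1.3008]}
top {'mtx': [[499.3392, 0.0, 312.4452], [0.0, 499.3392, 205.1194], [0.0, 0.0, 1.0]], 'distortion': [-0.1343, 0.0, 0.0, 0.0, 0.0], 'R': [[-0.0022, -1.0, -0.0027], [-0.9946, 0.0024, -0.104], [0.104, 0.0025, -0.9946]], 't': [0.0271, 0.5164, 1.7167]}
```

View pics/top0.png

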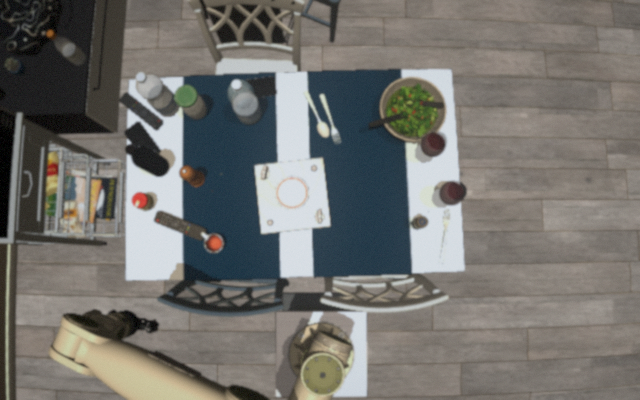

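View pics/side0.png

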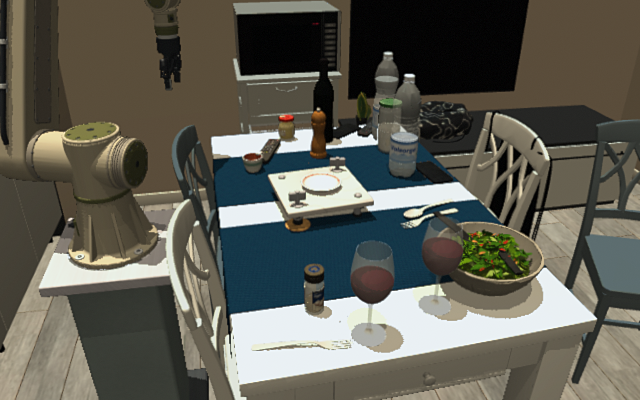

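The top view shows the stand centred near (291,194), with knob_a near (264,172) and knob_b near (320,215). The side view shows knob_b in front at (297,199) and knob_a behind at (338,162). Next I'll locate them metrically.

```bash
cat > h.py <<'E'
import cv2,numpy as np
from workcell import env
def cloud(n,d):
    c=env.get_calibration(n);K,D=np.array(c["mtx"]),np.array(c["distortion"]);R,t=np.array(c["R"]),np.array(c["t"])
    v,u=np.mgrid[0:400,0:640];uv=np.stack([u,v],-1).reshape(-1,1,2).astype(float)
    xy=cv2.undistortPoints(uv,K,D)[:,0];P=np.c_[xy,np.ones(len(xy))]*d.reshape(-1,1)
    return ((P-t)@R).reshape(400,640,3)
def pix2plane(n,uv,z):
    c=env.get_calibration(n);K,D=np.array(c["mtx"]),np.array(c["distortion"]);R,t=np.array(c["R"]),np.array(c["t"])
    xy=cv2.undistortPoints(np.array(uv,float).reshape(-1,1,2),K,D)[:,0];r=np.c_[xy,np.ones(len(xy))]@R;o=-t@R
    return o+r*((z-o[2])/r[:,2])[:,None]
E
python3 - <<'E'
from h import *
f=np.load("top0.npz");p,d=f["p"],f["d"];P=cloud("top",d)
s=P[150:240,245:340].reshape(-1,3);print("z hist",np.histogram(s[:,2],bins=np.arange(-.01,.13,.01)))
g=cv2.cvtColor(p,cv2.COLOR_BGR2GRAY)
z=P[...,2];m=np.zeros((400,640),np.uint8);m[150:240,245:340]=((z>.045)&(z<.075))[150:240,245:340]
m=cv2.morphologyEx(m,cv2.MORPH_CLOSE,np.ones((9,9)))
cs=max(cv2.findContours(m,0,2)[0],key=cv2.contourArea)
W=pix2plane("top",cs[:,0],.06);r=cv2.minAreaRect(W[:,:2].astype(np.float32)*1000);print(r)
a=P[155:235,250:335].reshape(-1,3);pl=a[(a[:,2]>.05)&(a[:,2]<.068)];A=np.c_[pl[:,:2],np.ones(len(pl))];print("plane",np.linalg.lstsq(A,pl[:,2],rcond=None)[0],len(pl))
for n in("top","side"):
    f2=np.load(n+"0.npz");Q=cloud(n,f2["d"]).reshape(-1,3)
    k=Q[(Q[:,2]>.08)&(Q[:,2]<.115)&(abs(Q[:,0]-r[0][0]/1e3)<.13)&(abs(Q[:,1]-r[0][1]/1e3)<.13)]
    for sgn in(1,-1):
        q=k[sgn*((k[:,0]+k[:,1])*1e3-sum(r[0]))>60]
        if len(q)>3:
            w,v=np.linalg.eigh(np.cov(q[:,:2].T));print(n,sgn,len(q),q.mean(0),q.min(0),q.max(0),np.degrees(np.arctan2(v[1,1],v[0,1])),np.sqrt(w))
    o=Q[(Q[:,2]>.02)&(abs(Q[:,0]-.5)<.3)&(abs(Q[:,1]-.0)<.4)]
big=[cv2.resize(np.load(n+"0.npz")["p"][a:b,c:e],None,fx=q,fy=q,interpolation=cv2.INTER_CUBIC) for n,a,b,c,e,q in(("top",150,240,245,340,6),)]
cv2.imwrite("pics/c0.png",big[0])
E
```

```text
z hist (array([1905, 1709,   29,    0,    1,   37, 1956, 2180,  505,   49,   62,
         33,    1,    0]), array([-0.01,  0.  ,  0.01,  0.02,  0.03,  0.04,  0.05,  0.06,  0.07,
        0.08,  0.09,  0.1 ,  0.11,  0.12,  0.13]))
((546.5841064453125, 96.7564697265625), (239.9695281982422, 239.91702270507812), 6.242838382720947)
plane [ 0.00086714 -0.00164843  0.05974316] 3939
top 1 65 [0.61800336 0.18149055 0.09437294] [0.55925647 0.10207115 0.08056197] [0.64423154 0.19958584 0.10616033] 66.78106409325748 [0.01394836 0.02467526]
top -1 56 [0.47656246 0.01118456 0.09734235] [ 0.44881558 -0.00276391  0.08011881] [0.53525298 0.08139782 0.11393151] 45.593306800572506 [0.01118584 0.02769132]
side 1 102 [0.62558021 0.18761752 0.09066766] [0.60344603 0.17920858 0.08015937] [0.64686445 0.19947365 0.10181501] 171.87664353112507 [0.00337136 0.01269091]
side -1 154 [0.47529181 0.00190515 0.09199171] [ 0.4529005  -0.00563586  0.08014081] [0.50843094 0.06700943 0.10401634] -173.6045881460904 [0.00598133 0.01342542]
```

View pics/c0.png

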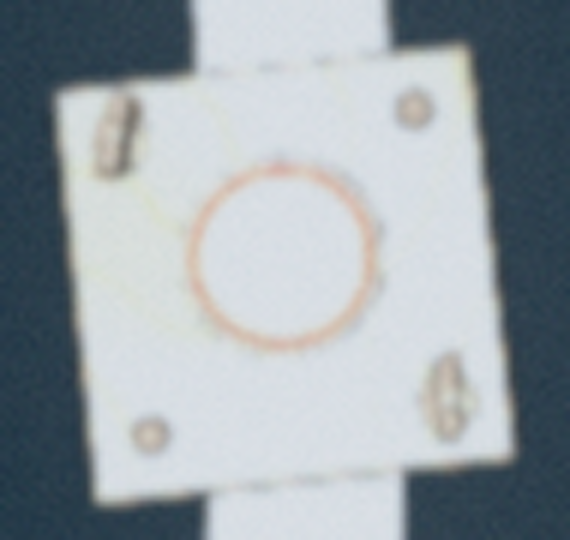

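The crop shows knob_a's wing from (112,172) to (126,98) and knob_b's from (448,438) to (453,352), with the stand yawed about +6.2°. Now I'll average depth frames to get the tilt, using the table as the reference, and to refine the wings.

```bash
cat >> h.py <<'E'
C=np.array([.5466,.0968]);YAW=np.radians(6.24)
Rs=np.array([[np.cos(YAW),-np.sin(YAW)],[np.sin(YAW),np.cos(YAW)]])
def fit(q):
    k=np.ones(len(q),bool)
    for _ in range(6):
        c=np.linalg.lstsq(np.c_[q[k,:2],np.ones(k.sum())],q[k,2],rcond=None)[0]
        r=q[:,2]-np.c_[q[:,:2],np.ones(len(q))]@c;s=1.48*np.median(abs(r[k]));k=abs(r)<2.5*s
    return c,s,k.sum()
def avg(n,N):
    D=np.stack([env.read_camera(n)[1] for _ in range(N)]);D[D==0]=np.nan
    return np.nanmean(D,0),np.nanstd(D,0)
def tilt(n,d,verbose=True):
    P=cloud(n,np.nan_to_num(d)).reshape(-1,3);L=(P[:,:2]-C)@Rs;Q=np.c_[L,P[:,2]]
    r=np.hypot(*L.T);m=abs(L).max(1);kn=np.minimum(np.hypot(*(L-.085).T),np.hypot(*(L+.085).T))
    kp=np.minimum(np.hypot(*(L-[.085,-.085]).T),np.hypot(*(L-[-.085,.085]).T))
    S=fit(Q[(m<.110)&(r>.065)&(kn>.036)&(kp>.018)&(abs(P[:,2]-.06)<.03)])
    T=fit(Q[(m>.14)&(m<.22)&(abs(P[:,2])<.02)])
    dd=S[0]-T[0];h=.12/np.sqrt(2)*(dd[0]+dd[1])*1e3;g=.12/np.sqrt(2)*(dd[0]-dd[1])*1e3
    if verbose:print(n,"slab",S,"table",T)
    print(n,"height at a minus centre mm:",round(h,2),"(c-d dir:",round(g,2),") slab centre mm",round(dd[2]*1e3,2))
    return P,L
E
python3 - <<'E'
from h import *
for n in("top","side"):
    d,s=avg(n,12);np.save(n+"_d.npy",d);print("noise",np.nanmedian(s[150:240,250:340]))
    P,L=tilt(n,d)
    for k,sg in(("a",1),("b",-1)):
        q=P[(np.hypot(*(L-sg*.085).T)<.034)&(P[:,2]>.082)&(P[:,2]<.115)]
        w,v=np.linalg.eigh(np.cov(q[:,:2].T));print(k,len(q),q.mean(0),"ang",np.degrees(np.arctan2(v[1,1],v[0,1])),np.sqrt(w),"exp",C+Rs@[sg*.085]*2 if 0 else C+Rs@np.array([sg*.085,sg*.085]),"zmax",np.percentile(q[:,2],95))
E
```

```text
noise 0.0039242124
top slab (array([ 0.00107839, -0.00187788,  0.05992136]), np.float64(0.001127103032438923), np.int64(2177)) table (array([-0.00069124, -0.00086851, -0.00032285]), np.float64(0.0014186963330144724), np.int64(8797))
top height at a minus centre mm: 0.06 (c-d dir: 0.24 ) slab centre mm 60.24
a 54 [0.62119918 0.18993701 0.09795788] ang 171.5424587629713 [0.00365033 0.0133254 ] exp [0.62185747 0.19053534] zmax 0.10184225531212322
b 48 [0.4698945  0.00293109 0.09950961] ang -176.90276831089142 [0.00338276 0.01298569] exp [0.47134253 0.00306466] zmax 0.10284184693286476
noise 0.0029964093
side slab (array([-0.00214689, -0.01568837,  0.05921936]), np.float64(0.0007603794993495078), np.int64(1219)) table (array([-0.00023354, -0.00723446, -0.00120039]), np.float64(0.0005863327490718893), np.int64(5443))
side height at a minus centre mm: -0.88 (c-d dir: 0.55 ) slab centre mm 60.42
a 91 [0.62547567 0.18807769 0.0918729 ] ang 171.69986070510376 [0.00252372 0.01242361] exp [0.62185747 0.19053534] zmax 0.09906264297650923
b 140 [0.47514899 0.00184382 0.0930112 ] ang -178.02311982835002 [0.00246434 0.0131635 ] exp [0.47134253 0.00306466] zmax 0.10144866376085193
```

Call:
arm_command(rows=[{"delta_pos":[-0.98,-0.41,0],"fingers":0.4},{"delta_pos":[-0.98,-0.41,0]},{"delta_pos":[-0.98,-0.41,0]},{"delta_pos":[-0.98,-0.41,0]},{"delta_pos":[-0.98,-0.41,0]},{"delta_pos":[-0.98,-0.41,0]},{"delta_pos":[-0.98,-0.41,0]},{"delta_pos":[-0.98,-0.41,0]},{"delta_pos":[-0.98,-0.41,0]},{"delta_pos":[-0.98,-0.41,0]},{"delta_pos":[-0.98,-0.41,0]},{"delta_pos":[-0.98,-0.41,0]},{"delta_pos":[-0.98,-0.41,0]},{"delta_pos":[-0.98,-0.41,0]},{"delta_pos":[-0.98,-0.41,0]},{"delta_pos":[-0.98,-0.41,0]},{"delta_pos":[-0.98,-0.41,0]},{"delta_pos":[-0.98,-0.41,0]},{"delta_pos":[-0.98,-0.41,0]},{"delta_pos":[-0.98,-0.41,0]}], squeeze=20)

```text
schema error: expected keys delta_pos, rot, fingers
```

Call:
arm_command(rows=[{"delta_pos":[-0.98,-0.41,0]},{"delta_pos":[-0.98,-0.41,0]},{"delta_pos":[-0.98,-0.41,0]},{"delta_pos":[-0.98,-0.41,0]},{"delta_pos":[-0.98,-0.41,0]},{"delta_pos":[-0.98,-0.41,0]},{"delta_pos":[-0.98,-0.41,0]},{"delta_pos":[-0.98,-0.41,0]},{"rot":[0,0,-0.023]},{"rot":[0,0,-0.023]},{"rot":[0,0,-0.023]},{"rot":[0,0,-0.023]},{"rot":[0,0,-0.023]},{"rot":[0,0,-0.023]},{"rot":[0,0,-0.023]},{"rot":[0,0,-0.023]},{"rot":[0,0,-0.023]},{"rot":[0,0,-0.023]},{"rot":[0,0,-0.023]},{"rot":[0,0,-0.023]}])

```text
schema error: expected keys delta_pos, rot, fingers
```

Call:
arm_command(rows=[{"rot":[0,0,-0.023]},{"rot":[0,0,-0.023]},{"rot":[0,0,-0.023]},{"rot":[0,0,-0.023]},{"rot":[0,0,-0.023]},{"rot":[0,0,-0.023]},{"rot":[0,0,-0.023]},{"rot":[0,0,-0.023]},{"rot":[0,0,-0.023]},{"rot":[0,0,-0.023]},{"rot":[0,0,0]}])

```text
schema error: expected keys delta_pos, rot, fingers
```

```bash
cat >> h.py <<'E'
from scipy.spatial.transform import Rotation as Ro
def st(target=None,psi=None):
    s=env.get_state();q=s["orientation"];M=Ro.from_quat([q[1],q[2],q[3],q[0]]).as_matrix()
    print("t",round(s["clock"],2),"tcp mm",np.round(s["tcp_pos"]*1e3,2),"psi",round(np.degrees(np.arctan2(M[1,0],M[0,0])),2),"zaxis",np.round(M[:,2],4),"j",np.round(s["joint_pos"],3),"F",np.round(s["wrist_force"],2),"T",np.round(s["ft_torque"],3),"gap",round(s["finger_gap"]*1e3,1))
    if target is not None:
        d=M.T@(np.array(target)-s["tcp_pos"])/.02;print("delta rows units:",np.round(d,3))
    return s,M
E
python3 -c "
from h import *
s,M=st([.6219,.1905,.071])"
```

```text
t 1.3 tcp mm [149.39 555.28 200.64] psi 164.95 zaxis [ 0.e+00  1.e-04 -1.e+00] j [ 1.168  0.313  0.046  1.304 -0.     1.431] F [-0.46 -0.2   0.2 ] T [ 0.004 -0.017  0.002] gap 85.1
delta rows units: [-27.552 -11.478   6.482]
```

Call:
arm_command(rows=[{"delta_pos":[-0.98,-0.41,0],"rot":[0,0,0],"fingers":0.4},{"delta_pos":[-0.98,-0.41,0],"rot":[0,0,0],"fingers":0.4},{"delta_pos":[-0.98,-0.41,0],"rot":[0,0,0],"fingers":0.4},{"delta_pos":[-0.98,-0.41,0],"rot":[0,0,0],"fingers":0.4},{"delta_pos":[-0.98,-0.41,0],"rot":[0,0,0],"fingers":0.4},{"delta_pos":[-0.98,-0.41,0],"rot":[0,0,0],"fingers":0.4},{"delta_pos":[-0.98,-0.41,0],"rot":[0,0,0],"fingers":0.4},{"delta_pos":[-0.98,-0.41,0],"rot":[0,0,0],"fingers":0.4},{"delta_pos":[-0.98,-0.41,0],"rot":[0,0,0],"fingers":0.4},{"delta_pos":[-0.98,-0.41,0],"rot":[0,0,0],"fingers":0.4},{"delta_pos":[-0.98,-0.41,0],"rot":[0,0,0],"fingers":0.4},{"delta_pos":[-0.98,-0.41,0],"rot":[0,0,0],"fingers":0.4},{"delta_pos":[-0.98,-0.41,0],"rot":[0,0,0],"fingers":0.4},{"delta_pos":[-0.98,-0.41,0],"rot":[0,0,0],"fingers":0.4},{"delta_pos":[-0.98,-0.41,0],"rot":[0,0,0],"fingers":0.4},{"delta_pos":[-0.98,-0.41,0],"rot":[0,0,0],"fingers":0.4},{"delta_pos":[-0.98,-0.41,0],"rot":[0,0,0],"fingers":0.4},{"delta_pos":[-0.98,-0.41,0],"rot":[0,0,0],"fingers":0.4},{"delta_pos":[-0.98,-0.41,0],"rot":[0,0,0],"fingers":0.4},{"delta_pos":[-0.98,-0.41,0],"rot":[0,0,0],"fingers":0.4}], squeeze=20)

```text
clock: 3.3
tcp_pos: [0.486, 0.2945, 0.2006]
orientation: [0.0, 0.131, 0.991, 0.0]
wrist_force: [-0.3, -0.1, -0.4]
finger_gap: 0.0513
```

Call:
arm_command(rows=[{"delta_pos":[-0.98,-0.41,0],"rot":[0,0,0],"fingers":0.4},{"delta_pos":[-0.98,-0.41,0],"rot":[0,0,0],"fingers":0.4},{"delta_pos":[-0.98,-0.41,0],"rot":[0,0,0],"fingers":0.4},{"delta_pos":[-0.98,-0.41,0],"rot":[0,0,0],"fingers":0.4},{"delta_pos":[-0.98,-0.41,0],"rot":[0,0,0],"fingers":0.4},{"delta_pos":[-0.98,-0.41,0],"rot":[0,0,0],"fingers":0.4},{"delta_pos":[-0.98,-0.41,0],"rot":[0,0,0],"fingers":0.4},{"delta_pos":[-0.7,-0.29,0],"rot":[0,0,0],"fingers":0.4},{"delta_pos":[0,0,0.1],"rot":[0,0,-0.023],"fingers":0.4},{"delta_pos":[0,0,0.1],"rot":[0,0,-0.023],"fingers":0.4},{"delta_pos":[0,0,0.1],"rot":[0,0,-0.023],"fingers":0.4},{"delta_pos":[0,0,0.1],"rot":[0,0,-0.023],"fingers":0.4},{"delta_pos":[0,0,0.1],"rot":[0,0,-0.023],"fingers":0.4},{"delta_pos":[0,0,0.1],"rot":[0,0,-0.023],"fingers":0.4},{"delta_pos":[0,0,0.1],"rot":[0,0,-0.023],"fingers":0.4},{"delta_pos":[0,0,0.1],"rot":[0,0,-0.023],"fingers":0.4},{"delta_pos":[0,0,0.1],"rot":[0,0,-0.023],"fingers":0.4},{"delta_pos":[0,0,0.1],"rot":[0,0,-0.023],"fingers":0.4},{"delta_pos":[0,0,0.1],"rot":[0,0,-0.023],"fingers":0.4},{"delta_pos":[0,0,0.1],"rot":[0,0,-0.023],"fingers":0.4}])

```text
clock: 5.3
tcp_pos: [0.615, 0.1948, 0.1765]
orientation: [-0.0, -0.673, 0.739, 0.0]
wrist_force: [-0.4, -0.1, -0.2]
finger_gap: 0.051
```

Call:
arm_command(rows=[{"delta_pos":[0,0,0.1],"rot":[0,0,-0.023],"fingers":0.4},{"delta_pos":[0,0,0.1],"rot":[0,0,-0.023],"fingers":0.4},{"delta_pos":[0,0,0.1],"rot":[0,0,-0.023],"fingers":0.4},{"delta_pos":[0,0,0.1],"rot":[0,0,-0.023],"fingers":0.4},{"delta_pos":[0,0,0.1],"rot":[0,0,-0.023],"fingers":0.4},{"delta_pos":[0,0,0.1],"rot":[0,0,-0.023],"fingers":0.4},{"delta_pos":[0,0,0.1],"rot":[0,0,-0.023],"fingers":0.4},{"delta_pos":[0,0,0.1],"rot":[0,0,-0.023],"fingers":0.4},{"delta_pos":[0,0,0.1],"rot":[0,0,-0.023],"fingers":0.4},{"delta_pos":[0,0,0.1],"rot":[0,0,-0.023],"fingers":0.4},{"delta_pos":[0,0,0],"rot":[0,0,-0.01],"fingers":0.4},{"delta_pos":[0,0,0],"rot":[0,0,0],"fingers":0.4}])

```text
clock: 6.5
tcp_pos: [0.615, 0.1948, 0.1565]
orientation: [-0.0, 0.997, -0.081, -0.0]
wrist_force: [-0.4, 0.5, -0.6]
finger_gap: 0.0512
```

```bash
python3 -c "
from h import *
s,M=st([.6219,.1905,.071])
p,d=env.read_camera('side');cv2.imwrite('pics/s1.png',cv2.resize(p[60:260,220:420],None,fx=3,fy=3))"
```

```text
t 6.5 tcp mm [614.96 194.77 156.45] psi -9.28 zaxis [-3.e-04  1.e-04 -1.e+00] j [ 0.182  0.465  0.164  1.269  0.    -2.797] F [-0.44  0.51 -0.56] T [-0.004  0.016 -0.015] gap 51.2
delta rows units: [0.378 0.155 4.273]
```

View pics/s1.png

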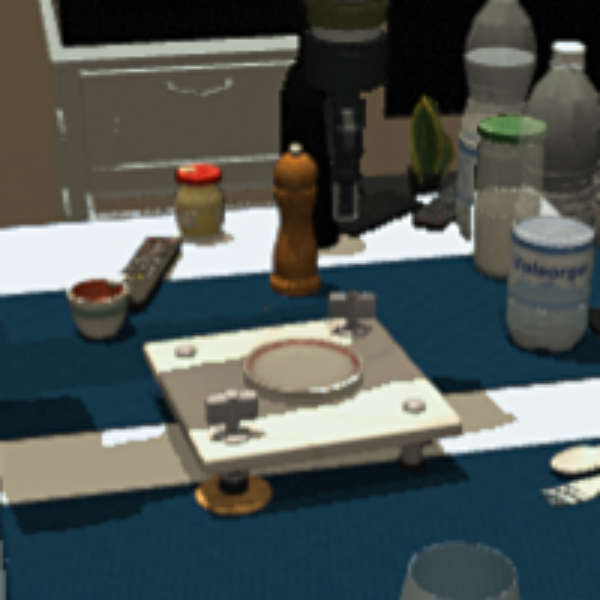

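The gripper is above knob_a at about (345,200) in this crop, with the wing at (352,305). I'll descend and close part way.

Call:
arm_command(rows=[{"delta_pos":[0.37,0.14,0.4],"rot":[0,0,-0.0025],"fingers":0.4},{"delta_pos":[0,0,0.9],"rot":[0,0,0],"fingers":0.4},{"delta_pos":[0,0,0.9],"rot":[0,0,0],"fingers":0.4},{"delta_pos":[0,0,0.9],"rot":[0,0,0],"fingers":0.5},{"delta_pos":[0,0,0.9],"rot":[0,0,0],"fingers":0.6},{"delta_pos":[0,0,0.27],"rot":[0,0,0],"fingers":0.7},{"delta_pos":[0,0,0],"rot":[0,0,0],"fingers":0.76},{"delta_pos":[0,0,0],"rot":[0,0,0],"fingers":0.78},{"delta_pos":[0,0,0],"rot":[0,0,0],"fingers":0.78}])

```text
clock: 7.45
tcp_pos: [0.6227, 0.1909, 0.0724]
orientation: [-0.0, 0.997, -0.073, 0.001]
wrist_force: [0.5, 0.0, -0.5]
finger_gap: 0.0186
```

```bash
python3 -c "
from h import *
s,M=st([.6219,.1905,.071])
s,M=st()"
```

```text
t 7.45 tcp mm [622.74 190.94  72.4 ] psi -8.4 zaxis [ 2.1e-03  4.0e-04 -1.0e+00] j [ 0.174  0.518  0.037  1.088  0.    -2.821] F [ 0.46  0.02 -0.49] T [-0.007 -0.043  0.004] gap 18.6
delta rows units: [-0.039  0.028  0.07 ]
t 7.45 tcp mm [622.74 190.94  72.4 ] psi -8.4 zaxis [ 2.1e-03  4.0e-04 -1.0e+00] j [ 0.174  0.518  0.037  1.088  0.    -2.821] F [ 0.46  0.02 -0.49] T [-0.007 -0.043  0.004] gap 18.6
```

Call:
arm_command(rows=[{"delta_pos":[0,0,0.05],"rot":[0,0,0],"fingers":0.81},{"delta_pos":[0,0,0],"rot":[0,0,0],"fingers":0.82},{"delta_pos":[0,0,0],"rot":[0,0,0],"fingers":0.83}])

```text
clock: 7.75
tcp_pos: [0.622, 0.1909, 0.0706]
orientation: [-0.0, 0.997, -0.073, 0.0]
wrist_force: [0.3, 0.3, -0.6]
finger_gap: 0.0148
```

```bash
python3 -c "
from h import *
s,M=st();print(M.T@s['wrist_force'])"
```

```text
t 7.75 tcp mm [621.97 190.89  70.59] psi -8.39 zaxis [ 6.e-04  2.e-04 -1.e+00] j [ 0.174  0.519  0.034  1.086  0.    -2.821] F [ 0.32  0.29 -0.6 ] T [ 0.044  0.045 -0.035] gap 14.8
[ 0.27502232 -0.33634595  0.60450113]
```

Call:
arm_command(rows=[{"delta_pos":[0,0,0],"rot":[0,0,0],"fingers":0.84},{"delta_pos":[0,0,0],"rot":[0,0,0],"fingers":0.85},{"delta_pos":[0,0,0],"rot":[0,0,0],"fingers":0.86}])

```text
clock: 8.05
tcp_pos: [0.6218, 0.1908, 0.0702]
orientation: [-0.0, 0.997, -0.073, 0.0]
wrist_force: [-0.0, 0.8, 0.5]
finger_gap: 0.0119
```

```bash
python3 -c "
from h import *
s,M=st();print(M.T@s['wrist_force'])"
```

```text
t 8.05 tcp mm [621.76 190.85  70.21] psi -8.4 zaxis [ 0.e+00  1.e-04 -1.e+00] j [ 0.174  0.519  0.034  1.086  0.    -2.821] F [-0.05  0.78  0.48] T [-0.03  -0.005  0.002] gap 11.9
[-0.15980128 -0.7623153  -0.48014854]
```

Call:
arm_command(rows=[{"delta_pos":[0,0,0],"rot":[0,0,0],"fingers":0.9},{"delta_pos":[0,0,0],"rot":[0,0,0],"fingers":1},{"delta_pos":[0,0,0],"rot":[0,0,0],"fingers":1}], squeeze=20)

```text
clock: 8.35
tcp_pos: [0.6218, 0.1908, 0.0702]
orientation: [-0.0, 0.997, -0.073, -0.0]
wrist_force: [-0.7, -0.4, 0.3]
finger_gap: -0.0001
```

```bash
python3 -c "
from h import *
s,M=st();print(M.T@s['wrist_force'])
for n in('top','side'): tilt(n,avg(n,6)[0],False)
s,M=st()"
```

```text
t 8.35 tcp mm [621.77 190.83  70.2 ] psi -8.4 zaxis [-0.e+00  1.e-04 -1.e+00] j [ 0.174  0.519  0.034  1.086  0.    -2.821] F [-0.66 -0.41  0.28] T [-0.025 -0.007  0.035] gap -0.1
[-0.59095043  0.50237349 -0.2828832 ]
top height at a minus centre mm: 0.73 (c-d dir: -0.58 ) slab centre mm 61.36
side height at a minus centre mm: -0.86 (c-d dir: 0.61 ) slab centre mm 60.34
t 8.95 tcp mm [621.79 190.84  70.2 ] psi -8.4 zaxis [ 0.e+00  1.e-04 -1.e+00] j [ 0.174  0.519  0.034  1.086  0.    -2.821] F [-0.96 -0.38 -0.26] T [-0.045  0.042 -0.03 ] gap -0.3
```

```bash
python3 -c "
from h import *
p,d=env.read_camera('side');q,_=env.read_camera('top')
a=cv2.resize(p[110:230,260:400],None,fx=5,fy=5,interpolation=cv2.INTER_CUBIC)
cv2.imwrite('pics/s2.png',a)"
```

```text
(no output)
```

View pics/s2.png

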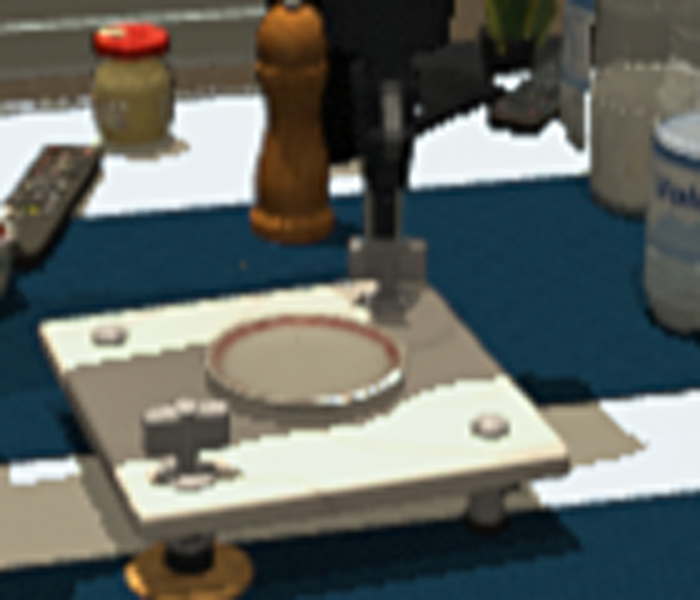

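```bash
python3 -c "
from h import *
c=env.get_calibration('side');K,D,R,t=[np.array(c[k]) for k in('mtx','distortion','R','t')]
X=np.array([[.6218,.1908,z] for z in(.07,.0889,.1,.13,.15,.2)]+[[.6218+a*.023*.989,.1908-a*.023*.146,z] for a in(-1,1) for z in(.074,.1)])
uv=cv2.projectPoints(X,cv2.Rodrigues(R)[0],t,K,D)[0][:,0];print(np.c_[X,(uv-[260,110])*5].round(3))
p,d=env.read_camera('side')
print('depth col at finger');P=cloud('side',d)
for r in range(126,178,3):print(r,(r-110)*5,np.round(P[r,334:346:3].reshape(-1,3)*1e3).astype(int).tolist(), p[r,338])
s,M=st()
"
```

```text
[[6.22000e-01 1.91000e-01 7.00000e-02 3.77128e+02 2.85738e+02]
 [6.22000e-01 1.91000e-01 8.90000e-02 3.77715e+02 2.56818e+02]
 [6.22000e-01 1.91000e-01 1.00000e-01 3.78061e+02 2.39682e+02]
 [6.22000e-01 1.91000e-01 1.30000e-01 3.79005e+02 1.92805e+02]
 [6.22000e-01 1.91000e-01 1.50000e-01 3.79641e+02 1.61090e+02]
 [6.22000e-01 1.91000e-01 2.00000e-01 3.81254e+02 8.01510e+01]
 [5.99000e-01 1.94000e-01 7.40000e-02 3.38681e+02 2.80313e+02]
 [5.99000e-01 1.94000e-01 1.00000e-01 3.39191e+02 2.40326e+02]
 [6.45000e-01 1.87000e-01 7.40000e-02 4.15763e+02 2.78982e+02]
 [6.45000e-01 1.87000e-01 1.00000e-01 4.16870e+02 2.39045e+02]]
depth col at finger
126 80 [[607, 155, 214], [614, 150, 216], [623, 151, 215], [638, 174, 205]] [46 50 50]
129 95 [[606, 152, 207], [614, 146, 208], [622, 146, 208], [636, 167, 199]] [81 90 92]
132 110 [[609, 162, 194], [614, 147, 199], [624, 151, 197], [636, 167, 190]] [ 89  98 101]
135 125 [[610, 167, 183], [611, 136, 194], [627, 164, 183], [748, 608, 2]] [87 96 98]
138 140 [[602, 131, 188], [611, 133, 187], [619, 130, 187], [744, 592, -4]] [39 43 42]
141 155 [[6
[... 577 characters left out ...]
96]] [60 66 68]
162 260 [[615, 182, 91], [624, 180, 92], [634, 187, 87], [643, 185, 88]] [56 62 65]
165 275 [[619, 197, 74], [625, 186, 79], [633, 181, 80], [643, 182, 79]] [54 59 63]
168 290 [[620, 202, 62], [625, 184, 70], [638, 200, 61], [649, 205, 58]] [51 56 59]
171 305 [[616, 185, 60], [625, 182, 61], [633, 176, 63], [644, 185, 58]] [66 73 76]
174 320 [[613, 168, 59], [623, 174, 55], [630, 166, 58], [638, 162, 59]] [76 90 97]
177 335 [[601, 120, 74], [608, 110, 77], [626, 147, 58], [634, 144, 59]] [113 134 153]
t 9.1 tcp mm [621.8  190.84  70.21] psi -8.4 zaxis [ 1.e-04  1.e-04 -1.e+00] j [ 0.174  0.519  0.034  1.086  0.    -2.821] F [-0.03  0.27  0.45] T [ 0.033 -0.004  0.021] gap 0.0
```

The fingers closed fully without meeting the wing, which occludes them at (388,262). To see where the tips really are, I'll open them and look again.

Call:
arm_command(rows=[{"delta_pos":[0,0,0],"rot":[0,0,0],"fingers":0.4},{"delta_pos":[0,0,0],"rot":[0,0,0],"fingers":0.4},{"delta_pos":[0,0,0],"rot":[0,0,0],"fingers":0.4}])

```text
clock: 9.4
tcp_pos: [0.6218, 0.1909, 0.0702]
orientation: [-0.0, 0.997, -0.073, 0.0]
wrist_force: [0.2, 0.5, -0.2]
finger_gap: 0.0428
```

```bash
python3 -c "
from h import *
st()
p,d=env.read_camera('side')
np.savez('side_open.npz',p=p,d=d)
a=cv2.resize(p[110:200,300:390],None,fx=6,fy=6,interpolation=cv2.INTER_CUBIC)
cv2.imwrite('pics/s3.png',a)"
```

```text
t 9.4 tcp mm [621.8  190.85  70.2 ] psi -8.4 zaxis [ 1.e-04  1.e-04 -1.e+00] j [ 0.174  0.519  0.034  1.086  0.    -2.821] F [ 0.22  0.54 -0.25] T [-0.017  0.031 -0.003] gap 42.8
```

View pics/s3.png

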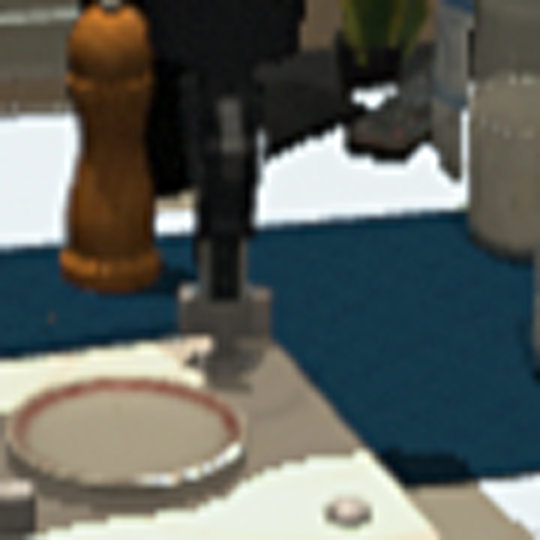

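```bash
python3 -c "
from h import *
P=cloud('side',np.load('side_open.npz')['d'])
for z in(.07,.08,.09,.1,.11):print(z,pix2plane('side',[[337.5,159.7]],z).round(4))
for r in range(146,168,2):print(r,np.round(P[r,332:346:2].reshape(-1,3)*1e3).astype(int).tolist())
"
```

```text
0.07 [[0.6401 0.2422 0.07  ]]
0.08 [[0.6348 0.2206 0.08  ]]
0.09 [[0.6296 0.199  0.09  ]]
0.1 [[0.6244 0.1774 0.1   ]]
0.11 [[0.6192 0.1558 0.11  ]]
146 [[615, 210, 131], [603, 135, 163], [610, 141, 160], [616, 142, 159], [623, 147, 156], [625, 132, 162], [731, 524, -8]]
148 [[616, 215, 122], [604, 139, 155], [610, 138, 155], [615, 135, 156], [622, 139, 154], [627, 136, 154], [724, 493, -2]]
150 [[616, 213, 117], [604, 138, 149], [611, 141, 147], [615, 137, 149], [623, 143, 145], [713, 481, -4], [719, 473, -1]]
152 [[615, 212, 111], [611, 166, 130], [613, 152, 136], [620, 155, 134], [627, 158, 133], [709, 463, -4], [714, 452, 1]]
154 [[615, 211, 105], [609, 157, 128], [615, 157, 128], [621, 157, 127], [627, 161, 125], [705, 446, -4], [712, 444, -4]]
156 [[667, 435, -4], [610, 160, 120], [614, 156, 122], [620, 153, 123], [627, 159, 120], [701, 429, -4], [708, 428, -4]]
158 [[663, 419, -4], [610, 162, 113], [615, 157, 115], [621, 156, 115], [628, 163, 111], [639, 184, 101], [704, 412, -4]]
160 [[611, 189, 95], [612, 169, 104], [615, 157, 109], [621, 155, 109], [628, 161, 106], [639, 183, 95], [645, 182, 95]]
162 [[611, 192, 87], [616, 186, 89], [622, 187, 88], [630, 192, 86], [634, 184, 89], [640, 187, 87], [647, 187, 87]]
164 [[612, 193, 80], [616, 186, 83], [623, 188, 81], [628, 186, 82], [634, 186, 82], [640, 183, 82], [647, 189, 79]]
166 [[611, 190, 75], [616, 185, 77], [622, 185, 76], [629, 188, 74], [635, 186, 75], [642, 190, 72], [647, 188, 73]]
```

The near fingertip ends at about (225,298) in the crop, which is a true height of about 0.107 m. So the tips sit roughly 30 mm higher than the reported TCP. I'll lower the arm carefully, watching force.

Call:
arm_command(rows=[{"delta_pos":[0.05,0,0.3],"rot":[0,0,0],"fingers":0.5},{"delta_pos":[0,0,0.3],"rot":[0,0,0],"fingers":0.5},{"delta_pos":[0,0,0.3],"rot":[0,0,0],"fingers":0.5},{"delta_pos":[0,0,0.2],"rot":[0,0,0],"fingers":0.5},{"delta_pos":[0,0,0],"rot":[0,0,0],"fingers":0.5}])

```text
clock: 9.95
tcp_pos: [0.622, 0.1905, 0.047]
orientation: [0.0, 0.997, -0.073, -0.001]
wrist_force: [-0.1, 0.4, 0.1]
finger_gap: 0.0428
```

```bash
python3 -c "
from h import *
st()
d,_=avg('side',4);P=cloud('side',d)
for r in range(152,176,2):print(r,np.round(P[r,330:348:2].reshape(-1,3)*1e3).astype(int).tolist())
p,_=env.read_camera('side')
a=cv2.resize(p[110:200,300:390],None,fx=6,fy=6,interpolation=cv2.INTER_CUBIC)
cv2.imwrite('pics/s4.png',a)"
```

```text
t 9.95 tcp mm [622.   190.54  47.04] psi -8.4 zaxis [-1.8e-03 -2.0e-04 -1.0e+00] j [ 0.174  0.538  0.005  1.04   0.    -2.821] F [-0.09  0.4   0.14] T [-0.038  0.047  0.026] gap 42.8
152 [[666, 466, -2], [616, 215, 109], [603, 134, 145], [628, 212, 110], [633, 210, 110], [626, 157, 133], [625, 129, 145], [715, 457, -2], [722, 456, -2]]
154 [[663, 450, -2], [615, 211, 104], [604, 138, 137], [612, 145, 133], [615, 136, 137], [623, 142, 133], [646, 210, 102], [711, 441, -2], [718, 442, -3]]
156 [[660, 436, -3], [616, 214, 97], [605, 139, 130], [610, 138, 130], [616, 136, 131], [622, 136, 130], [628, 139, 128], [708, 427, -3], [714, 423, -2]]
158 [[655, 415, -1], [616, 212, 91], [610, 163, 113], [614, 154, 117], [621, 157, 115], [628, 163, 112], [641, 190, 99], [703, 410, -3], [710, 409, -3]]
160 [[604, 189, 96], [610, 189, 95], [611, 165, 106], [615, 156, 109], [621, 157, 108], [628, 161, 106], [640, 187, 94], [647, 190, 91], [706, 391, -2]]
162 [[605, 189, 89], [611, 192, 87], [611, 166, 99], [615, 156, 103], [621, 157, 102], [628, 162, 99], [639, 182, 89], [646, 182, 89], [703, 378, -
[... 197 characters left out ...]
66, 86], [615, 156, 90], [620, 152, 92], [629, 162, 86], [640, 185, 75], [647, 185, 74], [694, 343, -2]]
168 [[610, 214, 58], [617, 216, 56], [611, 164, 81], [617, 161, 81], [623, 161, 81], [630, 165, 78], [646, 207, 58], [651, 203, 59], [658, 206, 57]]
170 [[608, 200, 57], [612, 193, 60], [618, 192, 60], [623, 188, 62], [629, 188, 61], [635, 187, 61], [641, 187, 61], [649, 192, 58], [655, 191, 58]]
172 [[605, 188, 57], [610, 185, 58], [615, 181, 59], [621, 177, 61], [626, 175, 61], [633, 179, 59], [640, 180, 57], [645, 179, 58], [651, 178, 57]]
174 [[594, 140, 74], [608, 173, 57], [613, 168, 59], [619, 168, 58], [625, 170, 57], [630, 167, 58], [636, 163, 59], [642, 165, 58], [648, 164, 58]]
```

View pics/s4.png

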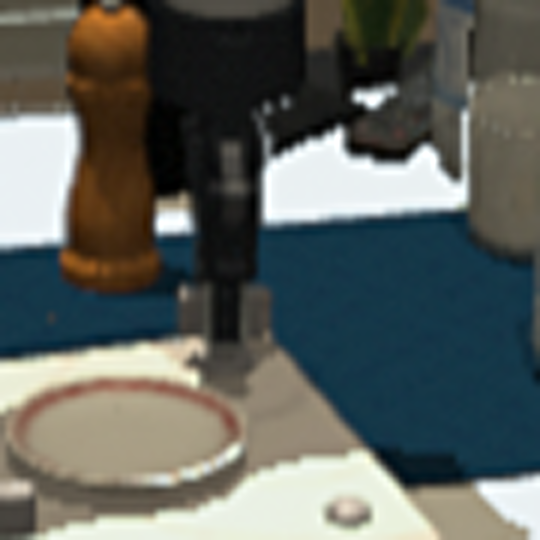

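The near finger now covers the wing down to (225,340) in the crop, so its tip is at about z 0.079. I'll close gradually here.

Call:
arm_command(rows=[{"delta_pos":[0.04,0,0],"rot":[0,0,0],"fingers":0.7},{"delta_pos":[0,0,0],"rot":[0,0,0],"fingers":0.76},{"delta_pos":[0,0,0],"rot":[0,0,0],"fingers":0.8},{"delta_pos":[0,0,0],"rot":[0,0,0],"fingers":0.82},{"delta_pos":[0,0,0],"rot":[0,0,0],"fingers":0.83},{"delta_pos":[0,0,0],"rot":[0,0,0],"fingers":0.84}])

```text
clock: 10.8
tcp_pos: [0.624, 0.1925, 0.0489]
orientation: [-0.002, 0.997, -0.073, 0.001]
wrist_force: [0.2, 5.6, 2.7]
finger_gap: 0.0138
```

```bash
python3 -c "
from h import *
s,M=st();print(M.T@s['wrist_force'])"
```

```text
t 10.8 tcp mm [623.97 192.51  48.91] psi -8.33 zaxis [ 0.0013  0.0034 -1.    ] j [ 0.175  0.537  0.009  1.041  0.003 -2.821] F [0.16 5.55 2.72] T [ 1.298  0.07  -0.05 ] gap 13.8
[-0.64698463 -5.52719578 -2.69860078]
```

Call:
arm_command(rows=[{"delta_pos":[0,-0.1,-0.05],"rot":[0,0,0],"fingers":0.83},{"delta_pos":[0,0,0],"rot":[0,0,0],"fingers":0.83}])

```text
clock: 11.0
tcp_pos: [0.6238, 0.1923, 0.0492]
orientation: [0.0, 0.997, -0.073, 0.0]
wrist_force: [-0.1, 0.5, -1.5]
finger_gap: 0.0144
```

```bash
python3 -c "
from h import *
s,M=st();print(M.T@s['wrist_force'])"
```

```text
t 11.0 tcp mm [623.79 192.31  49.22] psi -8.39 zaxis [-0.e+00 -9.e-04 -1.e+00] j [ 1.770e-01  5.390e-01  1.200e-02  1.045e+00 -1.000e-03 -2.818e+00] F [-0.07  0.54 -1.55] T [ 0.188 -0.122 -0.009] gap 14.4
[-0.14285623 -0.52249101  1.54775537]
```

Call:
arm_command(rows=[{"delta_pos":[0,0,0],"rot":[0,0,0],"fingers":0.84},{"delta_pos":[0,0,0],"rot":[0,0,0],"fingers":0.85},{"delta_pos":[0,0,0],"rot":[0,0,0],"fingers":0.86}])

```text
clock: 11.3
tcp_pos: [0.6239, 0.1934, 0.0494]
orientation: [-0.001, 0.997, -0.073, 0.0]
wrist_force: [-0.9, 5.1, 2.4]
finger_gap: 0.0122
```

```bash
python3 -c "
from h import *
s,M=st();print(M.T@s['wrist_force'])"
```

```text
t 11.3 tcp mm [623.91 193.42  49.42] psi -8.37 zaxis [ 3.0e-04  1.8e-03 -1.0e+00] j [ 1.770e-01  5.380e-01  1.200e-02  1.044e+00  2.000e-03 -2.819e+00] F [-0.92  5.14  2.41] T [ 1.033  0.018 -0.096] gap 12.2
[-1.65922447 -4.95922387 -2.40188333]
```

Call:
arm_command(rows=[{"delta_pos":[0,-0.08,0],"rot":[0,0,0],"fingers":0.86},{"delta_pos":[0,0,0],"rot":[0,0,0],"fingers":0.86},{"delta_pos":[0,0,0],"rot":[0,0,0],"fingers":0.86}])

```text
clock: 11.6
tcp_pos: [0.6241, 0.1937, 0.0491]
orientation: [0.0, 0.997, -0.073, -0.0]
wrist_force: [-1.1, 0.8, 1.1]
finger_gap: 0.0118
```

```bash
python3 -c "
from h import *
s,M=st();print(M.T@s['wrist_force'])"
```

```text
t 11.6 tcp mm [624.05 193.67  49.07] psi -8.42 zaxis [-2.e-04 -7.e-04 -1.e+00] j [ 1.780e-01  5.400e-01  1.400e-02  1.045e+00 -1.000e-03 -2.816e+00] F [-1.1   0.83  1.06] T [ 0.087 -0.032  0.012] gap 11.8
[-1.20573574 -0.65947206 -1.06336383]
```

Call:
arm_command(rows=[{"delta_pos":[0,0,0],"rot":[0,0,0],"fingers":0.9},{"delta_pos":[0,0,0],"rot":[0,0,0],"fingers":0.95},{"delta_pos":[0,0,0],"rot":[0,0,0],"fingers":0.95}], squeeze=20)

```text
clock: 11.9
tcp_pos: [0.6241, 0.1937, 0.0491]
orientation: [0.0, 0.997, -0.073, -0.0]
wrist_force: [0.6, -0.6, -0.2]
finger_gap: 0.0115
```

```bash
cat >> h.py <<'E'
def rep():
    s,M=st();print("tool F",np.round(M.T@s["wrist_force"],2),"T at tcp (world)",np.round(s["ft_torque"],2))
E
python3 -c "
from h import *
rep()
for n in('top','side'): tilt(n,avg(n,8)[0],False)"
```

```text
t 11.9 tcp mm [624.08 193.68  49.13] psi -8.42 zaxis [-1.e-04 -6.e-04 -1.e+00] j [ 1.780e-01  5.400e-01  1.400e-02  1.045e+00 -1.000e-03 -2.816e+00] F [ 0.6  -0.63 -0.15] T [-0.195  0.003  0.019] gap 11.5
tool F [0.68 0.53 0.15] T at tcp (world) [-0.19  0.    0.02]
top height at a minus centre mm: 0.39 (c-d dir: -0.42 ) slab centre mm 61.2
side height at a minus centre mm: -1.07 (c-d dir: 0.57 ) slab centre mm 60.37
```

Call:
arm_command(rows=[{"delta_pos":[0,0,0],"rot":[0,0,0.01],"fingers":0.95},{"delta_pos":[0,0,0],"rot":[0,0,0.01],"fingers":0.95},{"delta_pos":[0,0,0],"rot":[0,0,0.01],"fingers":0.95},{"delta_pos":[0,0,0],"rot":[0,0,0.01],"fingers":0.95},{"delta_pos":[0,0,0],"rot":[0,0,0],"fingers":0.95}])

```text
clock: 13.2
tcp_pos: [0.6241, 0.1942, 0.0492]
orientation: [-0.0, 0.98, -0.198, 0.0]
wrist_force: [1.1, -1.7, -1.1]
finger_gap: 0.0119
```

```bash
python3 -c "
from h import *
rep();rep()
tilt('side',avg('side',5)[0],False);rep()"
```

```text
t 13.2 tcp mm [624.14 194.15  49.18] psi -22.81 zaxis [ 1.e-04  1.e-04 -1.e+00] j [ 0.179  0.54   0.014  1.045  0.    -2.565] F [ 1.09 -1.67 -1.14] T [-0.588 -0.154 -0.025] gap 11.9
tool F [1.66 1.12 1.14] T at tcp (world) [-0.59 -0.15 -0.02]
t 13.2 tcp mm [624.14 194.15  49.18] psi -22.81 zaxis [ 1.e-04  1.e-04 -1.e+00] j [ 0.179  0.54   0.014  1.045  0.    -2.565] F [ 1.09 -1.67 -1.14] T [-0.588 -0.154 -0.025] gap 11.9
tool F [1.66 1.12 1.14] T at tcp (world) [-0.59 -0.15 -0.02]
side height at a minus centre mm: -0.92 (c-d dir: 0.64 ) slab centre mm 60.33
t 13.45 tcp mm [624.16 194.16  49.22] psi -22.75 zaxis [ 2.e-04  1.e-04 -1.e+00] j [ 0.179  0.54   0.014  1.045  0.    -2.566] F [ 0.5  -2.22 -0.22] T [-0.613 -0.188  0.059] gap 11.4
tool F [1.32 1.85 0.22] T at tcp (world) [-0.61 -0.19  0.06]
```

Call:
arm_command(rows=[{"delta_pos":[0.02,0.02,0],"rot":[0,0,0.015],"fingers":0.95},{"delta_pos":[0.02,0.02,0],"rot":[0,0,0.015],"fingers":0.95},{"delta_pos":[0,0,0],"rot":[0,0,0.015],"fingers":0.95},{"delta_pos":[0,0,0],"rot":[0,0,0.015],"fingers":0.95},{"delta_pos":[0,0,0],"rot":[0,0,0],"fingers":0.95},{"delta_pos":[0,0,0],"rot":[0,0,0],"fingers":0.95}])

```text
clock: 14.05
tcp_pos: [0.6244, 0.1945, 0.0495]
orientation: [-0.001, 0.927, -0.376, -0.0]
wrist_force: [-0.3, 4.0, 0.4]
finger_gap: 0.0113
```

```bash
python3 -c "
from h import *
tilt('side',avg('side',3)[0],False);rep()"
```

```text
side height at a minus centre mm: -0.61 (c-d dir: 0.69 ) slab centre mm 60.22
t 14.2 tcp mm [624.4  194.43  49.49] psi -44.26 zaxis [ 2.0e-04  2.3e-03 -1.0e+00] j [ 1.780e-01  5.400e-01  1.500e-02  1.045e+00  2.000e-03 -2.191e+00] F [0.04 5.6  1.67] T [ 1.164  0.074 -0.031] gap 11.7
tool F [-3.88 -4.05 -1.66] T at tcp (world) [ 1.16  0.07 -0.03]
```

Call:
arm_command(rows=[{"delta_pos":[-0.025,-0.025,0],"rot":[0,0,0],"fingers":0.95},{"delta_pos":[0,0,0],"rot":[0,0,0],"fingers":0.95}])

```text
clock: 14.4
tcp_pos: [0.6245, 0.1944, 0.0494]
orientation: [-0.001, 0.926, -0.377, -0.0]
wrist_force: [-0.9, 4.7, 0.9]
finger_gap: 0.0115
```

```bash
python3 -c "
from h import *
tilt('side',avg('side',3)[0],False);rep()"
```

```text
side height at a minus centre mm: -0.74 (c-d dir: 0.71 ) slab centre mm 60.27
t 14.55 tcp mm [624.44 194.45  49.38] psi -44.35 zaxis [ 1.0e-04  1.3e-03 -1.0e+00] j [ 1.790e-01  5.400e-01  1.500e-02  1.046e+00  1.000e-03 -2.189e+00] F [-0.84  5.48  1.19] T [1.134 0.088 0.06 ] gap 11.5
tool F [-4.44 -3.33 -1.18] T at tcp (world) [1.13 0.09 0.06]
```

Call:
arm_command(rows=[{"delta_pos":[-0.04,-0.04,0],"rot":[0,0,0],"fingers":0.95},{"delta_pos":[0,-0.008,0],"rot":[0,0,0.02],"fingers":0.95},{"delta_pos":[0,-0.008,0],"rot":[0,0,0.02],"fingers":0.95},{"delta_pos":[0,0,0],"rot":[0,0,0],"fingers":0.95},{"delta_pos":[0,0,0],"rot":[0,0,0],"fingers":0.95}])

```text
clock: 15.05
tcp_pos: [0.6248, 0.1948, 0.0492]
orientation: [0.0, 0.872, -0.49, 0.0]
wrist_force: [1.1, 2.3, 1.2]
finger_gap: 0.0115
```

```bash
python3 -c "
from h import *
tilt('side',avg('side',3)[0],False);rep()"
```

```text
side height at a minus centre mm: -1.0 (c-d dir: 0.68 ) slab centre mm 60.16
t 15.2 tcp mm [624.87 194.81  49.24] psi -58.72 zaxis [ 3.e-04 -3.e-04 -1.e+00] j [ 0.18   0.541  0.017  1.046 -0.    -1.937] F [0.85 1.82 0.17] T [ 0.418 -0.114 -0.057] gap 11.5
tool F [-1.12 -1.67 -0.17] T at tcp (world) [ 0.42 -0.11 -0.06]
```

Call:
arm_command(rows=[{"delta_pos":[-0.01,-0.012,0],"rot":[0,0,0.02],"fingers":0.95},{"delta_pos":[0,-0.01,0],"rot":[0,0,0.02],"fingers":0.95},{"delta_pos":[0,0,0],"rot":[0,0,0],"fingers":0.95}])

```text
clock: 15.5
tcp_pos: [0.6252, 0.195, 0.0492]
orientation: [0.0, 0.803, -0.596, 0.0]
wrist_force: [0.2, 1.8, 1.1]
finger_gap: 0.0117
```

```bash
python3 -c "
from h import *
tilt('side',avg('side',2)[0],False);rep()"
```

```text
side height at a minus centre mm: -0.93 (c-d dir: 0.75 ) slab centre mm 60.29
t 15.6 tcp mm [625.24 195.04  49.2 ] psi -73.02 zaxis [ 4.e-04 -6.e-04 -1.e+00] j [ 1.800e-01  5.420e-01  1.800e-02  1.047e+00 -1.000e-03 -1.687e+00] F [1.45 0.46 1.01] T [ 0.131 -0.173 -0.015] gap 11.4
tool F [-0.01 -1.52 -1.01] T at tcp (world) [ 0.13 -0.17 -0.01]h.py:22: RuntimeWarning: Mean of empty slice
  return np.nanmean(D,0),np.nanstd(D,0)
  var = nanvar(a, axis=axis, dtype=dtype, out=out, ddof=ddof,
```

Call:
arm_command(rows=[{"delta_pos":[0,-0.01,0],"rot":[0,0,0.02],"fingers":0.95},{"delta_pos":[0,-0.01,0],"rot":[0,0,0.02],"fingers":0.95},{"delta_pos":[0,0,0],"rot":[0,0,0],"fingers":0.95}])

```text
clock: 15.9
tcp_pos: [0.6256, 0.1951, 0.0492]
orientation: [0.0, 0.722, -0.692, 0.0]
wrist_force: [1.4, 0.0, -0.3]
finger_gap: 0.0114
```

```bash
python3 -c "
from h import *
tilt('side',avg('side',2)[0],False);rep()"
```

```text
side height at a minus centre mm: -0.88 (c-d dir: 0.69 ) slab centre mm 60.2
t 16.0 tcp mm [625.65 195.13  49.18] psi -87.37 zaxis [ 5.e-04 -6.e-04 -1.e+00] j [ 1.800e-01  5.430e-01  1.900e-02  1.047e+00 -1.000e-03 -1.436e+00] F [ 1.71 -1.17  0.4 ] T [-0.08  -0.421  0.007] gap 11.3
tool F [ 1.24 -1.65 -0.4 ] T at tcp (world) [-0.08 -0.42  0.01]h.py:22: RuntimeWarning: Mean of empty slice
  return np.nanmean(D,0),np.nanstd(D,0)
  var = nanvar(a, axis=axis, dtype=dtype, out=out, ddof=ddof,
```

Call:
arm_command(rows=[{"delta_pos":[0.01,-0.02,0],"rot":[0,0,0.02],"fingers":0.95},{"delta_pos":[0,-0.01,0],"rot":[0,0,0.02],"fingers":0.95},{"delta_pos":[0,0,0],"rot":[0,0,0],"fingers":0.95}])

```text
clock: 16.3
tcp_pos: [0.6261, 0.1951, 0.0492]
orientation: [-0.0, -0.63, 0.776, -0.0]
wrist_force: [1.3, -0.3, 0.8]
finger_gap: 0.0117
```

Call:
arm_command(rows=[{"delta_pos":[0,0,0],"rot":[0,0,0],"fingers":0.95}])

```text
clock: 16.4
tcp_pos: [0.626, 0.1951, 0.0492]
orientation: [-0.0, -0.631, 0.776, -0.0]
wrist_force: [1.9, -0.2, -0.1]
finger_gap: 0.0113
```

Call:
arm_command(rows=[{"delta_pos":[0,-0.01,0],"rot":[0,0,0.02],"fingers":0.95},{"delta_pos":[0,-0.01,0],"rot":[0,0,0.02],"fingers":0.95},{"delta_pos":[0,0,0],"rot":[0,0,0],"fingers":0.95}])

```text
clock: 16.7
tcp_pos: [0.6265, 0.195, 0.0492]
orientation: [0.0, -0.528, 0.849, -0.0]
wrist_force: [2.4, -0.9, -0.6]
finger_gap: 0.0114
```

```bash
python3 -W ignore -c "
from h import *
tilt('side',avg('side',2)[0],False);rep()"
```

```text
side height at a minus centre mm: -0.89 (c-d dir: 0.63 ) slab centre mm 60.29
t 16.8 tcp mm [626.48 194.98  49.18] psi -116.13 zaxis [ 2.e-04 -4.e-04 -1.e+00] j [ 0.18   0.544  0.022  1.048 -0.    -0.935] F [ 1.73 -1.26 -0.3 ] T [-0.262 -0.419 -0.039] gap 11.3
tool F [ 0.37 -2.11  0.3 ] T at tcp (world) [-0.26 -0.42 -0.04]
```

Call:
arm_command(rows=[{"delta_pos":[0.005,-0.03,0],"rot":[0,0,0.02],"fingers":0.95},{"delta_pos":[0,-0.012,0],"rot":[0,0,0.02],"fingers":0.95},{"delta_pos":[0,0,0],"rot":[0,0,0],"fingers":0.95}])

```text
clock: 17.1
tcp_pos: [0.6268, 0.1948, 0.0491]
orientation: [-0.0, -0.418, 0.909, 0.0]
wrist_force: [1.8, -0.7, 0.9]
finger_gap: 0.0113
```

Call:
arm_command(rows=[{"delta_pos":[0,0,0],"rot":[0,0,0],"fingers":0.95}])

```text
clock: 17.2
tcp_pos: [0.6269, 0.1948, 0.0492]
orientation: [-0.0, -0.419, 0.908, 0.0]
wrist_force: [0.7, -1.0, -0.2]
finger_gap: 0.0115
```

Call:
arm_command(rows=[{"delta_pos":[0,-0.012,0],"rot":[0,0,0.02],"fingers":0.95},{"delta_pos":[0,0,0],"rot":[0,0,0],"fingers":0.95}])

```text
clock: 17.4
tcp_pos: [0.627, 0.1946, 0.0492]
orientation: [-0.0, -0.36, 0.933, 0.0]
wrist_force: [1.3, -1.1, 0.0]
finger_gap: 0.0114
```

```bash
python3 -W ignore -c "
from h import *
tilt('side',avg('side',2)[0],False);rep()"
```

```text
side height at a minus centre mm: -0.97 (c-d dir: 0.71 ) slab centre mm 60.19
t 17.5 tcp mm [627.04 194.62  49.18] psi -137.73 zaxis [-3.e-04  0.e+00 -1.e+00] j [ 0.179  0.546  0.024  1.049  0.    -0.559] F [ 0.53 -0.77  0.49] T [-0.09  -0.239  0.003] gap 11.9
tool F [ 0.12 -0.92 -0.49] T at tcp (world) [-0.09 -0.24  0.  ]
```

Call:
arm_command(rows=[{"delta_pos":[0,-0.02,0],"rot":[0,0,0.02],"fingers":0.95},{"delta_pos":[0,-0.01,0],"rot":[0,0,0.02],"fingers":0.95},{"delta_pos":[0,0,0],"rot":[0,0,0],"fingers":0.95}])

```text
clock: 17.8
tcp_pos: [0.6273, 0.1942, 0.0492]
orientation: [-0.0, -0.24, 0.971, 0.0]
wrist_force: [-0.2, -0.2, 0.6]
finger_gap: 0.0112
```

Call:
arm_command(rows=[{"delta_pos":[0,0,0],"rot":[0,0,0],"fingers":0.95}])

```text
clock: 17.9
tcp_pos: [0.6273, 0.1943, 0.0492]
orientation: [-0.0, -0.241, 0.971, 0.0]
wrist_force: [-1.3, -0.5, 0.6]
finger_gap: 0.0114
```

Call:
arm_command(rows=[{"delta_pos":[0,-0.01,0],"rot":[0,0,0.02],"fingers":0.95},{"delta_pos":[0,0,0],"rot":[0,0,0],"fingers":0.95}])

```text
clock: 18.1
tcp_pos: [0.6274, 0.1941, 0.0492]
orientation: [-0.0, -0.178, 0.984, 0.0]
wrist_force: [-0.4, -0.4, 2.0]
finger_gap: 0.0114
```

```bash
python3 -W ignore -c "
from h import *
tilt('side',avg('side',2)[0],False);rep()"
```

```text
side height at a minus centre mm: -0.81 (c-d dir: 0.7 ) slab centre mm 60.25
t 18.2 tcp mm [627.35 194.05  49.22] psi -159.33 zaxis [-5.e-04  1.e-04 -1.e+00] j [ 0.178  0.546  0.025  1.05   0.    -0.183] F [-1.58  0.37  2.03] T [-0.128  0.15   0.007] gap 11.5
tool F [ 1.35  0.9  -2.03] T at tcp (world) [-0.13  0.15  0.01]
```

Call:
arm_command(rows=[{"delta_pos":[0.01,-0.005,0],"rot":[0,0,0.02],"fingers":0.95},{"delta_pos":[0,0,0],"rot":[0,0,0],"fingers":0.95},{"delta_pos":[0,0,0],"rot":[0,0,0],"fingers":0.95}])

```text
clock: 18.5
tcp_pos: [0.6274, 0.1938, 0.0492]
orientation: [-0.0, -0.117, 0.993, 0.0]
wrist_force: [-1.3, -0.1, 2.4]
finger_gap: 0.0116
```

Call:
arm_command(rows=[{"delta_pos":[0,0,0],"rot":[0,0,0],"fingers":0.95}])

```text
clock: 18.6
tcp_pos: [0.6274, 0.1938, 0.0492]
orientation: [-0.0, -0.116, 0.993, 0.0]
wrist_force: [-1.2, -0.5, 2.5]
finger_gap: 0.0118
```

Call:
arm_command(rows=[{"delta_pos":[0,-0.01,0],"rot":[0,0,0.02],"fingers":0.95},{"delta_pos":[0,0,0],"rot":[0,0,0],"fingers":0.95},{"delta_pos":[0,0,0],"rot":[0,0,0],"fingers":0.95}])

```text
clock: 18.9
tcp_pos: [0.6275, 0.1936, 0.0493]
orientation: [-0.0, -0.054, 0.999, 0.0]
wrist_force: [-2.8, -1.6, 3.0]
finger_gap: 0.0116
```

```bash
python3 -W ignore -c "
from h import *
for i in range(4):
  env.read_camera('side');rep()"
```

```text
t 18.95 tcp mm [627.45 193.59  49.23] psi -173.82 zaxis [-2.e-04  0.e+00 -1.e+00] j [0.177 0.546 0.024 1.049 0.    0.069] F [-1.6  -0.09  3.  ] T [-0.245  0.299  0.012] gap 11.8
tool F [ 1.6   0.09 -3.  ] T at tcp (world) [-0.24  0.3   0.01]
t 19.0 tcp mm [627.46 193.6   49.22] psi -173.85 zaxis [-2.e-04  0.e+00 -1.e+00] j [0.177 0.546 0.024 1.049 0.    0.07 ] F [-1.88 -1.35  2.53] T [-0.219  0.32   0.056] gap 11.3
tool F [ 2.01 -1.14 -2.53] T at tcp (world) [-0.22  0.32  0.06]
t 19.05 tcp mm [627.46 193.6   49.21] psi -173.88 zaxis [-2.e-04 -0.e+00 -1.e+00] j [0.177 0.546 0.024 1.049 0.    0.07 ] F [-1.95 -0.4   2.74] T [-0.228  0.288  0.1  ] gap 11.1
tool F [ 1.99 -0.18 -2.74] T at tcp (world) [-0.23  0.29  0.1 ]
t 19.1 tcp mm [627.46 193.6   49.2 ] psi -173.9 zaxis [-2.e-04  0.e+00 -1.e+00] j [0.177 0.546 0.024 1.049 0.    0.071] F [-1.84 -1.45  2.65] T [-0.247  0.344  0.042] gap 11.6
tool F [ 1.99 -1.25 -2.65] T at tcp (world) [-0.25  0.34  0.04]
```

Call:
arm_command(rows=[{"delta_pos":[0.02,-0.01,0],"rot":[0,0,0.0125],"fingers":0.95},{"delta_pos":[0,0,0],"rot":[0,0,0.0125],"fingers":0.95},{"delta_pos":[0,0,0],"rot":[0,0,0],"fingers":0.95},{"delta_pos":[0,0,0],"rot":[0,0,0],"fingers":0.95}])

```text
clock: 19.5
tcp_pos: [0.6274, 0.1933, 0.0493]
orientation: [0.0, 0.025, 1.0, -0.0]
wrist_force: [-1.6, -2.1, 2.6]
finger_gap: 0.0116
```

```bash
python3 -W ignore -c "
from h import *
for i in range(4):
  env.read_camera('side');rep()"
```

```text
t 19.55 tcp mm [627.44 193.3   49.35] psi 177.11 zaxis [ 5.e-04  0.e+00 -1.e+00] j [ 0.177  0.545  0.023  1.049 -0.     0.227] F [-0.25 -1.57  2.33] T [-0.315  0.132 -0.027] gap 11.4
tool F [ 0.17 -1.58 -2.33] T at tcp (world) [-0.31  0.13 -0.03]
t 19.6 tcp mm [627.46 193.28  49.34] psi 177.09 zaxis [ 5.e-04 -1.e-04 -1.e+00] j [ 0.177  0.545  0.023  1.049 -0.     0.228] F [-0.86 -1.1   3.24] T [-0.355  0.15   0.025] gap 11.6
tool F [ 0.8  -1.14 -3.24] T at tcp (world) [-0.35  0.15  0.02]
t 19.65 tcp mm [627.43 193.3   49.3 ] psi 177.07 zaxis [ 4.e-04 -1.e-04 -1.e+00] j [ 0.177  0.545  0.023  1.049 -0.     0.228] F [-1.39 -2.18  2.56] T [-0.347  0.071 -0.006] gap 11.5
tool F [ 1.28 -2.25 -2.56] T at tcp (world) [-0.35  0.07 -0.01]
t 19.7 tcp mm [627.47 193.29  49.36] psi 177.06 zaxis [ 5.e-04 -0.e+00 -1.e+00] j [ 0.177  0.545  0.023  1.049 -0.     0.228] F [-0.86 -1.15  2.79] T [-0.368  0.111  0.076] gap 11.5
tool F [ 0.8  -1.19 -2.79] T at tcp (world) [-0.37  0.11  0.08]
```

Call:
arm_command(rows=[{"delta_pos":[0,0,0],"rot":[0,0,0],"fingers":0.84},{"delta_pos":[0,0,0],"rot":[0,0,0],"fingers":0.75},{"delta_pos":[0,0,0],"rot":[0,0,0],"fingers":0.5},{"delta_pos":[0,0,0],"rot":[0,0,0],"fingers":0.5},{"delta_pos":[0,0,-0.7],"rot":[0,0,0],"fingers":0.5},{"delta_pos":[0,0,-0.9],"rot":[0,0,0],"fingers":0.5},{"delta_pos":[0,0,-0.9],"rot":[0,0,0],"fingers":0.5}])

```text
clock: 20.4
tcp_pos: [0.6272, 0.1935, 0.1006]
orientation: [0.0, 0.026, 1.0, 0.0]
wrist_force: [0.9, 0.2, 0.0]
finger_gap: 0.0425
```

```bash
python3 -W ignore -c "
from h import *
rep()
P,L=tilt('side',avg('side',12)[0],False)
for k,sg in(('a',1),('b',-1)):
    q=P[(np.hypot(*(L-sg*.085).T)<.034)&(P[:,2]>.082)&(P[:,2]<.115)]
    w,v=np.linalg.eigh(np.cov(q[:,:2].T));print(k,len(q),q.mean(0),'ang',np.degrees(np.arctan2(v[1,1],v[0,1])),np.sqrt(w),np.percentile(q[:,2],95))
s=env.get_state();print('b target');st([.4713+.0035,.0031+.003,.0495+.04])
"
```

```text
t 20.4 tcp mm [627.24 193.45 100.6 ] psi 177.01 zaxis [ 2.e-04  2.e-04 -1.e+00] j [0.177 0.512 0.099 1.158 0.    0.229] F [0.92 0.21 0.01] T [ 0.014 -0.001 -0.008] gap 42.5
tool F [-0.91  0.26 -0.01] T at tcp (world) [ 0.01 -0.   -0.01]
side height at a minus centre mm: 0.06 (c-d dir: 0.53 ) slab centre mm 60.42
a 109 [0.62464742 0.18906556 0.0927992 ] ang -179.52909567270873 [0.00648424 0.01297584] 0.10093407816796258
b 132 [0.47510533 0.00124018 0.09273699] ang -177.28543416127175 [0.00258565 0.01315384] 0.10053361367994418
b target
t 21.0 tcp mm [626.86 193.31  98.56] psi 177.0 zaxis [-1.e-03 -1.e-04 -1.e+00] j [0.177 0.513 0.097 1.155 0.    0.229] F [-1.03 -0.11  0.2 ] T [-0.007  0.017 -0.033] gap 42.7
delta rows units: [ 7.102 -9.745  0.462]
```

Call:
arm_command(rows=[{"delta_pos":[0.71,-0.975,0],"rot":[0,0,0],"fingers":0.5},{"delta_pos":[0.71,-0.975,0],"rot":[0,0,0],"fingers":0.5},{"delta_pos":[0.71,-0.975,0],"rot":[0,0,0],"fingers":0.5},{"delta_pos":[0.71,-0.975,0],"rot":[0,0,0],"fingers":0.5},{"delta_pos":[0.71,-0.975,0],"rot":[0,0,0],"fingers":0.5},{"delta_pos":[0.71,-0.975,0],"rot":[0,0,0],"fingers":0.5},{"delta_pos":[0.71,-0.975,0],"rot":[0,0,0],"fingers":0.5},{"delta_pos":[0.71,-0.975,0],"rot":[0,0,0],"fingers":0.5},{"delta_pos":[0.71,-0.975,0],"rot":[0,0,0],"fingers":0.5},{"delta_pos":[0.71,-0.975,0],"rot":[0,0,0],"fingers":0.5},{"delta_pos":[0,0,0],"rot":[0,0,-0.015],"fingers":0.5},{"delta_pos":[0,0,0],"rot":[0,0,0],"fingers":0.5}])

```text
clock: 22.2
tcp_pos: [0.4749, 0.0056, 0.0993]
orientation: [0.0, -0.021, 1.0, 0.0]
wrist_force: [0.5, 0.1, -0.5]
finger_gap: 0.0426
```

```bash
python3 -W ignore -c "
from h import *
st([.4752,.0059,.049])
p,d=env.read_camera('side')
cv2.imwrite('pics/s5.png',cv2.resize(p[110:230,250:390],None,fx=5,fy=5,interpolation=cv2.INTER_CUBIC))"
```

```text
t 22.2 tcp mm [474.92   5.57  99.32] psi -177.65 zaxis [ 3.e-04  1.e-04 -1.e+00] j [-0.158  0.179 -0.386  1.005  0.    -0.199] F [ 0.5   0.14 -0.52] T [0.022 0.023 0.07 ] gap 42.6
delta rows units: [-0.014  0.016  2.516]
```

View pics/s5.png

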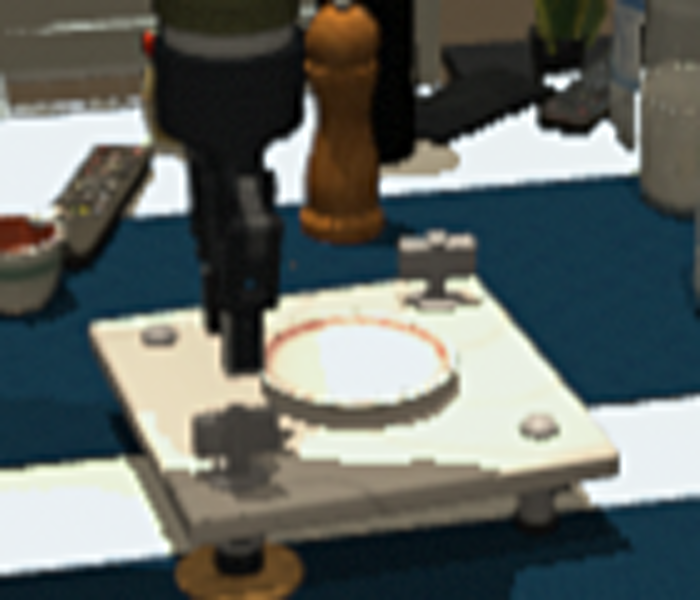

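The fingers hang at (240,370), directly above knob_b's wing at (238,440). Knob_a's wing at (437,258) is now nearly edge-parallel. I'll descend on b and close gradually.

Call:
arm_command(rows=[{"delta_pos":[-0.015,0.015,0.8],"rot":[0,0,0],"fingers":0.5},{"delta_pos":[0,0,0.8],"rot":[0,0,0],"fingers":0.5},{"delta_pos":[0,0,0.6],"rot":[0,0,0],"fingers":0.6},{"delta_pos":[0,0,0.3],"rot":[0,0,0],"fingers":0.7},{"delta_pos":[0,0,0],"rot":[0,0,0],"fingers":0.78},{"delta_pos":[0,0,0],"rot":[0,0,0],"fingers":0.8},{"delta_pos":[0,0,0],"rot":[0,0,0],"fingers":0.82},{"delta_pos":[0,0,0],"rot":[0,0,0],"fingers":0.83}])

```text
clock: 23.05
tcp_pos: [0.4761, 0.0063, 0.0498]
orientation: [0.001, -0.021, 1.0, -0.0]
wrist_force: [0.8, -0.4, -0.3]
finger_gap: 0.0144
```

```bash
python3 -W ignore -c "
from h import *
rep()"
```

```text
t 23.05 tcp mm [476.15   6.26  49.82] psi -177.6 zaxis [ 1.4e-03 -2.0e-04 -1.0e+00] j [-0.156  0.228 -0.46   0.881 -0.    -0.197] F [ 0.78 -0.41 -0.35] T [-0.083  0.029  0.001] gap 14.4
tool F [-0.76 -0.44  0.35] T at tcp (world) [-0.08  0.03  0.  ]
```

Call:
arm_command(rows=[{"delta_pos":[0,0,0],"rot":[0,0,0],"fingers":0.84},{"delta_pos":[0,0,0],"rot":[0,0,0],"fingers":0.85}])

```text
clock: 23.25
tcp_pos: [0.4762, 0.0056, 0.0498]
orientation: [0.001, -0.021, 1.0, -0.001]
wrist_force: [0.4, -4.0, 2.2]
finger_gap: 0.0131
```

```bash
python3 -W ignore -c "
from h import *
rep()"
```

```text
t 23.25 tcp mm [476.19   5.57  49.8 ] psi -177.62 zaxis [ 0.0014 -0.0017 -1.    ] j [-0.156  0.228 -0.46   0.881 -0.001 -0.198] F [ 0.36 -3.99  2.22] T [-0.762  0.033 -0.003] gap 13.1
tool F [-0.2  -4.01 -2.22] T at tcp (world) [-0.76  0.03 -0.  ]
```

Call:
arm_command(rows=[{"delta_pos":[0,-0.05,0],"rot":[0,0,0],"fingers":0.85},{"delta_pos":[0,0,0],"rot":[0,0,0],"fingers":0.86},{"delta_pos":[0,0,0],"rot":[0,0,0],"fingers":0.87}])

```text
clock: 23.55
tcp_pos: [0.4758, 0.0052, 0.0494]
orientation: [0.0, -0.021, 1.0, -0.0]
wrist_force: [-0.3, -1.7, 2.2]
finger_gap: 0.0116
```

```bash
python3 -W ignore -c "
from h import *
rep()"
```

```text
t 23.55 tcp mm [475.81   5.22  49.4 ] psi -177.6 zaxis [ 6.e-04 -2.e-04 -1.e+00] j [-0.158  0.228 -0.461  0.881 -0.    -0.2  ] F [-0.33 -1.69  2.17] T [-0.45  -0.057  0.052] gap 11.6
tool F [ 0.4  -1.68 -2.17] T at tcp (world) [-0.45 -0.06  0.05]
```

Call:
arm_command(rows=[{"delta_pos":[0,-0.02,0],"rot":[0,0,0],"fingers":0.8},{"delta_pos":[0,0,0],"rot":[0,0,0],"fingers":0.8},{"delta_pos":[0,0,0],"rot":[0,0,0],"fingers":0.84},{"delta_pos":[0,0,0],"rot":[0,0,0],"fingers":0.86},{"delta_pos":[0,0,0],"rot":[0,0,0],"fingers":0.95},{"delta_pos":[0,0,0],"rot":[0,0,0],"fingers":0.95}])

```text
clock: 24.15
tcp_pos: [0.4753, 0.0052, 0.0491]
orientation: [-0.0, -0.021, 1.0, 0.0]
wrist_force: [-1.1, 0.1, 0.0]
finger_gap: 0.0115
```

```bash
python3 -W ignore -c "
from h import *
rep();tilt('side',avg('side',6)[0],False);rep();"
```

```text
t 24.15 tcp mm [475.25   5.24  49.06] psi -177.58 zaxis [-5.e-04  5.e-04 -1.e+00] j [-0.158  0.229 -0.461  0.882  0.    -0.201] F [-1.11  0.15  0.  ] T [0.14  0.111 0.014] gap 11.5
tool F [ 1.11  0.19 -0.  ] T at tcp (world) [0.14 0.11 0.01]
side height at a minus centre mm: 0.06 (c-d dir: 0.54 ) slab centre mm 60.36
t 24.45 tcp mm [475.24   5.22  49.05] psi -177.59 zaxis [-5.e-04  5.e-04 -1.e+00] j [-0.158  0.229 -0.461  0.881  0.    -0.2  ] F [-1.19  1.32 -0.49] T [0.356 0.306 0.009] gap 11.6
tool F [1.14 1.37 0.49] T at tcp (world) [0.36 0.31 0.01]
```

Call:
arm_command(rows=[{"delta_pos":[0,0,-0.005],"rot":[0,0,0.02],"fingers":0.95},{"delta_pos":[0,0,-0.005],"rot":[0,0,0.02],"fingers":0.95},{"delta_pos":[0,0,0],"rot":[0,0,0],"fingers":0.95}])

```text
clock: 24.75
tcp_pos: [0.4753, 0.0053, 0.0492]
orientation: [-0.0, 0.105, 0.995, 0.0]
wrist_force: [-1.0, 1.7, -1.2]
finger_gap: 0.0111
```

```bash
python3 -W ignore -c "
from h import *
rep();env.read_camera('side');rep()"
```

```text
t 24.75 tcp mm [475.3    5.25  49.2 ] psi 167.98 zaxis [-4.e-04  6.e-04 -1.e+00] j [-0.158  0.229 -0.461  0.882  0.001  0.051] F [-1.03  1.68 -1.25] T [ 0.434  0.224 -0.062] gap 11.1
tool F [1.36 1.43 1.25] T at tcp (world) [ 0.43  0.22 -0.06]
t 24.8 tcp mm [475.28   5.24  49.2 ] psi 168.15 zaxis [-5.e-04  6.e-04 -1.e+00] j [-0.158  0.228 -0.461  0.882  0.001  0.048] F [-0.93  2.14 -0.89] T [ 0.451  0.214 -0.136] gap 11.2
tool F [1.35 1.9  0.89] T at tcp (world) [ 0.45  0.21 -0.14]
```

Call:
arm_command(rows=[{"delta_pos":[0.01,0.015,-0.005],"rot":[0,0,0.02],"fingers":0.95},{"delta_pos":[0,0,-0.005],"rot":[0,0,0.02],"fingers":0.95},{"delta_pos":[0,0,-0.005],"rot":[0,0,0.02],"fingers":0.95},{"delta_pos":[0,0,0],"rot":[0,0,0.01],"fingers":0.95},{"delta_pos":[0,0,0],"rot":[0,0,0],"fingers":0.95},{"delta_pos":[0,0,0],"rot":[0,0,0],"fingers":0.95}])

```text
clock: 25.4
tcp_pos: [0.4754, 0.0054, 0.0495]
orientation: [-0.0, 0.318, 0.948, 0.0]
wrist_force: [0.3, 1.1, -3.1]
finger_gap: 0.0117
```

```bash
python3 -W ignore -c "
from h import *
rep();tilt('side',avg('side',4)[0],False);rep()"
```

```text
t 25.4 tcp mm [475.36   5.37  49.5 ] psi 142.97 zaxis [-2.e-04  3.e-04 -1.e+00] j [-0.158  0.228 -0.461  0.882  0.     0.488] F [ 0.33  1.11 -3.14] T [ 0.306  0.121 -0.107] gap 11.7
tool F [0.4  1.08 3.14] T at tcp (world) [ 0.31  0.12 -0.11]
side height at a minus centre mm: -0.45 (c-d dir: 0.62 ) slab centre mm 60.3
t 25.6 tcp mm [475.38   5.39  49.55] psi 142.88 zaxis [-1.e-04  2.e-04 -1.e+00] j [-0.158  0.228 -0.461  0.882  0.     0.49 ] F [-0.21  1.67 -2.6 ] T [0.304 0.02  0.069] gap 11.3
tool F [1.17 1.2  2.6 ] T at tcp (world) [0.3  0.02 0.07]
```

Call:
arm_command(rows=[{"delta_pos":[0,0,0],"rot":[0,0,0],"fingers":0.84},{"delta_pos":[0,0,0],"rot":[0,0,0],"fingers":0.75},{"delta_pos":[0,0,0],"rot":[0,0,0],"fingers":0.5},{"delta_pos":[0,0,0],"rot":[0,0,0],"fingers":0.5},{"delta_pos":[0,0,-0.8],"rot":[0,0,0],"fingers":0.5},{"delta_pos":[0,0,-0.9],"rot":[0,0,0],"fingers":0.5},{"delta_pos":[0,0,-0.8],"rot":[0,0,0],"fingers":0.5},{"delta_pos":[-0.6,-0.8,0],"rot":[0,0,0],"fingers":0.5},{"delta_pos":[-0.6,-0.8,0],"rot":[0,0,0],"fingers":0.5},{"delta_pos":[-0.6,-0.8,0],"rot":[0,0,0],"fingers":0.5},{"delta_pos":[-0.6,-0.8,0],"rot":[0,0,0],"fingers":0.5},{"delta_pos":[-0.6,-0.8,0],"rot":[0,0,0],"fingers":0.5},{"delta_pos":[-0.6,-0.8,0],"rot":[0,0,0],"fingers":0.5},{"delta_pos":[-0.6,-0.8,0],"rot":[0,0,0],"fingers":0.5},{"delta_pos":[-0.6,-0.8,0],"rot":[0,0,0],"fingers":0.5},{"delta_pos":[-0.6,-0.8,0],"rot":[0,0,0],"fingers":0.5},{"delta_pos":[-0.6,-0.8,0],"rot":[0,0,0],"fingers":0.5}])

```text
clock: 27.3
tcp_pos: [0.4743, -0.1956, 0.0998]
orientation: [0.0, 0.319, 0.948, -0.0]
wrist_force: [0.4, -0.1, -0.0]
finger_gap: 0.0425
```

```bash
python3 -W ignore -c "
from h import *
rep()
print('initial');tilt('top',np.load('top_d.npy'));tilt('side',np.load('side_d.npy'))
print('now')
for n in('top','side'):
  d,_=avg(n,14);np.save(n+'_d2.npy',d);tilt(n,d)
  for sl in(slice(None),):
    D=d-np.load(n+'_d.npy')
    P=cloud(n,np.nan_to_num(d)).reshape(-1,3);L=(P[:,:2]-C)@Rs
    for nm,c in(('a',1),('b',-1)):
      k=(np.hypot(*(L-c*np.array([.075,.075])).T)<.04)&(abs(P[:,2]-.06)<.02);print(nm,'depth change mm',np.nanmedian(D.reshape(-1)[k])*1e3)
p,_=env.read_camera('top');cv2.imwrite('pics/t6.png',cv2.resize(p[150:240,245:340],None,fx=6,fy=6,interpolation=cv2.INTER_CUBIC))
m=np.zeros((400,640),np.uint8);z=cloud('top',np.load('top_d2.npy'))[...,2];m[150:240,245:340]=((z>.045)&(z<.075))[150:240,245:340]
m=cv2.morphologyEx(m,cv2.MORPH_CLOSE,np.ones((9,9)));cs=max(cv2.findContours(m,0,2)[0],key=cv2.contourArea)
print(cv2.minAreaRect(pix2plane('top',cs[:,0],.06)[:,:2].astype(np.float32)*1000))
"
```

```text
t 27.3 tcp mm [ 474.28 -195.58   99.78] psi 142.8 zaxis [ 3.e-04 -1.e-04 -1.e+00] j [-0.548  0.249 -0.296  1.026  0.     0.101] F [ 0.37 -0.14 -0.01] T [-0.017  0.01   0.054] gap 42.5
tool F [-0.39  0.11  0.01] T at tcp (world) [-0.02  0.01  0.05]
initial
top slab (array([ 0.00107839, -0.00187788,  0.05992136]), np.float64(0.001127103032438923), np.int64(2177)) table (array([-0.00069124, -0.00086851, -0.00032285]), np.float64(0.0014186963330144724), np.int64(8797))
top height at a minus centre mm: 0.06 (c-d dir: 0.24 ) slab centre mm 60.24
side slab (array([-0.00214689, -0.01568837,  0.05921936]), np.float64(0.0007603794993495078), np.int64(1219)) table (array([-0.00023354, -0.00723446, -0.00120039]), np.float64(0.0005863327490718893), np.int64(5443))
side height at a minus centre mm: -0.88 (c-d dir: 0.55 ) slab centre mm 60.42
now
top slab (array([0.00533986, 0.00342375, 0.05998153]), np.float64(0.0010853148714830376), np.int64(2184)) table (array([-0.00068253, -0.00101405, -0.00029959]), np.float64(0.0013134814998717302), np.int64(8611))
top height at a minus centre mm: 0.89 (c-d dir: 0.13 ) slab centre mm 60.28
a depth change mm -0.7301569
b depth change mm 0.9277463
side slab (array([ 0.00241782, -0.01166345,  0.05923659]), np.float64(0.000809798680516521), np.int64(1000)) table (array([-0.00019344, -0.00718584, -0.00119565]), np.float64(0.0005540669198609855), np.int64(5401))
side height at a minus centre mm: -0.16 (c-d dir: 0.6 ) slab centre mm 60.43
a depth change mm -1.8769503
b depth change mm 2.1743774
((546.4659423828125, 96.40320587158203), (240.35462951660156, 239.8439483642578), 6.260970115661621)
```

View pics/t6.png

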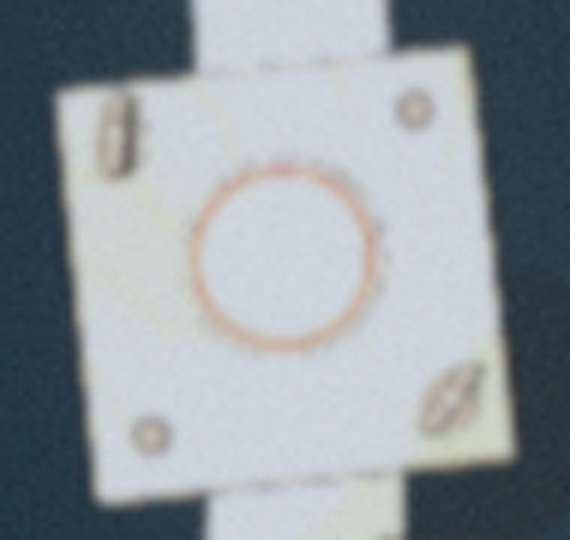

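The wings read as expected, b at about −36° and a at about −3°. The stand hasn't moved, but a sits about 0.8 mm high, so b needs roughly 60° more. I'm going back to b.

Call:
arm_command(rows=[{"delta_pos":[0.6,0.8,0],"rot":[0,0,0],"fingers":0.5},{"delta_pos":[0.6,0.8,0],"rot":[0,0,0],"fingers":0.5},{"delta_pos":[0.6,0.8,0],"rot":[0,0,0],"fingers":0.5},{"delta_pos":[0.6,0.8,0],"rot":[0,0,0],"fingers":0.5},{"delta_pos":[0.6,0.8,0],"rot":[0,0,0],"fingers":0.5},{"delta_pos":[0.6,0.8,0],"rot":[0,0,0],"fingers":0.5},{"delta_pos":[0.6,0.8,0],"rot":[0,0,0],"fingers":0.5},{"delta_pos":[0.6,0.8,0],"rot":[0,0,0],"fingers":0.5},{"delta_pos":[0.6,0.8,0],"rot":[0,0,0],"fingers":0.5},{"delta_pos":[0.6,0.8,0],"rot":[0,0,0],"fingers":0.5},{"delta_pos":[0,0,0],"rot":[0,0,0],"fingers":0.5},{"delta_pos":[0,0,0],"rot":[0,0,0],"fingers":0.5}])

```text
clock: 29.95
tcp_pos: [0.4755, 0.0054, 0.0997]
orientation: [0.0, 0.318, 0.948, -0.0]
wrist_force: [-1.0, 0.9, 0.3]
finger_gap: 0.043
```

```bash
python3 -W ignore -c "
from h import *
st([.4754,.0053,.0495])"
```

```text
t 29.95 tcp mm [475.49   5.36  99.74] psi 142.86 zaxis [ 2.e-04 -3.e-04 -1.e+00] j [-0.158  0.18  -0.384  1.006 -0.     0.491] F [-0.96  0.92  0.3 ] T [-0.028  0.029  0.014] gap 43.0
delta rows units: [ 2.000e-03 -5.000e-03  2.512e+00]
```

Call:
arm_command(rows=[{"delta_pos":[0,0,0.8],"rot":[0,0,0],"fingers":0.5},{"delta_pos":[0,0,0.8],"rot":[0,0,0],"fingers":0.5},{"delta_pos":[0,0,0.6],"rot":[0,0,0],"fingers":0.6},{"delta_pos":[0,0,0.31],"rot":[0,0,0],"fingers":0.7},{"delta_pos":[0,0,0],"rot":[0,0,0],"fingers":0.78},{"delta_pos":[0,0,0],"rot":[0,0,0],"fingers":0.8},{"delta_pos":[0,0,0],"rot":[0,0,0],"fingers":0.8},{"delta_pos":[0,0,0],"rot":[0,0,0],"fingers":0.8},{"delta_pos":[0,0,0],"rot":[0,0,0],"fingers":0.84},{"delta_pos":[0,0,0],"rot":[0,0,0],"fingers":0.86}])

```text
clock: 30.95
tcp_pos: [0.4755, 0.005, 0.0498]
orientation: [0.0, 0.319, 0.948, -0.0]
wrist_force: [-0.6, -1.8, 2.0]
finger_gap: 0.0119
```

```bash
python3 -W ignore -c "
from h import *
rep()"
```

```text
t 30.95 tcp mm [475.49   4.98  49.82] psi 142.8 zaxis [ 3.e-04 -9.e-04 -1.e+00] j [-0.158  0.228 -0.461  0.882 -0.001  0.491] F [-0.6  -1.85  2.01] T [-0.349  0.176  0.053] gap 11.9
tool F [-0.64 -1.84 -2.01] T at tcp (world) [-0.35  0.18  0.05]
```

Call:
arm_command(rows=[{"delta_pos":[0,-0.02,0],"rot":[0,0,0],"fingers":0.82},{"delta_pos":[0,0,0],"rot":[0,0,0],"fingers":0.84},{"delta_pos":[0,0,0],"rot":[0,0,0],"fingers":0.87},{"delta_pos":[0,0,0],"rot":[0,0,0],"fingers":0.95},{"delta_pos":[0,0,0],"rot":[0,0,0],"fingers":0.95}])

```text
clock: 31.45
tcp_pos: [0.4752, 0.0051, 0.0495]
orientation: [0.0, 0.319, 0.948, 0.0]
wrist_force: [-0.6, 0.4, 1.2]
finger_gap: 0.012
```

```bash
python3 -W ignore -c "
from h import *
rep();tilt('side',avg('side',5)[0],False);rep();"
```

```text
t 31.45 tcp mm [475.23   5.11  49.54] psi 142.81 zaxis [ 1.e-04  3.e-04 -1.e+00] j [-0.159  0.228 -0.461  0.882  0.     0.491] F [-0.55  0.39  1.22] T [0.076 0.047 0.03 ] gap 12.0
tool F [ 0.67 -0.03 -1.22] T at tcp (world) [0.08 0.05 0.03]
side height at a minus centre mm: 0.13 (c-d dir: 0.59 ) slab centre mm 60.38
t 31.7 tcp mm [475.2    5.11  49.51] psi 142.81 zaxis [ 1.e-04  3.e-04 -1.e+00] j [-0.159  0.228 -0.461  0.882  0.     0.491] F [-0.3 -0.   0.7] T [0.168 0.037 0.067] gap 11.3
tool F [ 0.23 -0.18 -0.7 ] T at tcp (world) [0.17 0.04 0.07]
```

Call:
arm_command(rows=[{"delta_pos":[0,0,-0.007],"rot":[0,0,0.02],"fingers":0.95},{"delta_pos":[0,0,-0.007],"rot":[0,0,0.02],"fingers":0.95},{"delta_pos":[0,0,-0.007],"rot":[0,0,0.02],"fingers":0.95},{"delta_pos":[0,0,-0.007],"rot":[0,0,0.02],"fingers":0.95},{"delta_pos":[0,0,0],"rot":[0,0,0],"fingers":0.95},{"delta_pos":[0,0,0],"rot":[0,0,0],"fingers":0.95}])

```text
clock: 32.3
tcp_pos: [0.4752, 0.0052, 0.0499]
orientation: [-0.0, 0.543, 0.839, 0.0]
wrist_force: [1.0, 0.4, -1.5]
finger_gap: 0.0119
```

```bash
python3 -W ignore -c "
from h import *
rep();tilt('side',avg('side',3)[0],False);rep();"
```

```text
t 32.3 tcp mm [475.22   5.21  49.85] psi 114.17 zaxis [ 0.e+00  5.e-04 -1.e+00] j [-0.159  0.227 -0.461  0.883  0.001  0.99 ] F [ 0.96  0.41 -1.52] T [ 0.346 -0.253 -0.092] gap 11.9
tool F [-0.02  1.05  1.52] T at tcp (world) [ 0.35 -0.25 -0.09]
side height at a minus centre mm: -0.24 (c-d dir: 0.63 ) slab centre mm 60.31
t 32.45 tcp mm [475.22   5.21  49.89] psi 114.1 zaxis [ 1.e-04  5.e-04 -1.e+00] j [-0.159  0.227 -0.461  0.883  0.001  0.992] F [ 0.59  1.96 -2.53] T [ 0.461 -0.305  0.017] gap 11.2
tool F [1.55 1.34 2.53] T at tcp (world) [ 0.46 -0.31  0.02]
```

Call:
arm_command(rows=[{"delta_pos":[0.01,0.01,0],"rot":[0,0,0.02],"fingers":0.95},{"delta_pos":[0,0,0],"rot":[0,0,0.02],"fingers":0.95},{"delta_pos":[0,0,0],"rot":[0,0,0],"fingers":0.95},{"delta_pos":[0,0,0],"rot":[0,0,0],"fingers":0.95}])

```text
clock: 32.85
tcp_pos: [0.4752, 0.0053, 0.05]
orientation: [-0.0, 0.644, 0.765, 0.0]
wrist_force: [0.2, 0.9, -0.9]
finger_gap: 0.0115
```

```bash
python3 -W ignore -c "
from h import *
rep();tilt('side',avg('side',3)[0],False);rep();"
```

```text
t 32.85 tcp mm [475.25   5.29  50.01] psi 99.8 zaxis [-0.e+00  1.e-04 -1.e+00] j [-0.158  0.227 -0.46   0.883  0.     1.242] F [ 0.18  0.94 -0.87] T [ 0.243 -0.238 -0.098] gap 11.5
tool F [0.9  0.34 0.87] T at tcp (world) [ 0.24 -0.24 -0.1 ]
side height at a minus centre mm: -0.39 (c-d dir: 0.63 ) slab centre mm 60.27
t 33.0 tcp mm [475.22   5.29  50.02] psi 99.71 zaxis [-1.e-04  2.e-04 -1.e+00] j [-0.158  0.227 -0.46   0.883  0.     1.243] F [ 1.58  1.27 -1.22] T [ 0.304 -0.169  0.037] gap 11.5
tool F [0.99 1.77 1.22] T at tcp (world) [ 0.3  -0.17  0.04]
```

Call:
arm_command(rows=[{"delta_pos":[0,0,0],"rot":[0,0,0.02],"fingers":0.95},{"delta_pos":[0,0,0],"rot":[0,0,0.02],"fingers":0.95},{"delta_pos":[0,0,0],"rot":[0,0,0],"fingers":0.95},{"delta_pos":[0,0,0],"rot":[0,0,0],"fingers":0.95}])

```text
clock: 33.4
tcp_pos: [0.4753, 0.0054, 0.0501]
orientation: [-0.0, 0.735, 0.678, 0.0]
wrist_force: [0.8, 1.5, -0.1]
finger_gap: 0.0117
```

```bash
python3 -W ignore -c "
from h import *
rep();tilt('side',avg('side',3)[0],False);rep();"
```

```text
t 33.4 tcp mm [475.29   5.36  50.11] psi 85.41 zaxis [ 1.e-04  2.e-04 -1.e+00] j [-0.158  0.227 -0.46   0.883  0.     1.493] F [ 0.76  1.47 -0.05] T [ 0.413 -0.061 -0.01 ] gap 11.7
tool F [1.53 0.64 0.05] T at tcp (world) [ 0.41 -0.06 -0.01]
side height at a minus centre mm: -0.59 (c-d dir: 0.66 ) slab centre mm 60.22
t 33.55 tcp mm [475.29   5.32  50.11] psi 85.32 zaxis [ 1.e-04  2.e-04 -1.e+00] j [-0.158  0.227 -0.46   0.883  0.     1.494] F [ 0.7   1.58 -1.53] T [ 0.339 -0.031  0.078] gap 11.4
tool F [1.64 0.57 1.53] T at tcp (world) [ 0.34 -0.03  0.08]
```

Call:
arm_command(rows=[{"delta_pos":[0.01,0,-0.004],"rot":[0,0,0.02],"fingers":0.95},{"delta_pos":[0,0,-0.004],"rot":[0,0,0.02],"fingers":0.95},{"delta_pos":[0,0,-0.004],"rot":[0,0,0.02],"fingers":0.95},{"delta_pos":[0,0,0],"rot":[0,0,0],"fingers":0.95},{"delta_pos":[0,0,0],"rot":[0,0,0],"fingers":0.95}])

```text
clock: 34.05
tcp_pos: [0.4753, 0.0055, 0.0503]
orientation: [-0.0, 0.849, 0.529, 0.0]
wrist_force: [0.7, 1.4, -0.3]
finger_gap: 0.0118
```

```bash
python3 -W ignore -c "
from h import *
rep();tilt('side',avg('side',5)[0],False);rep();"
```

```text
t 34.05 tcp mm [475.32   5.5   50.31] psi 63.81 zaxis [ 1.e-04  1.e-04 -1.e+00] j [-0.158  0.227 -0.46   0.884  0.     1.87 ] F [ 0.72  1.44 -0.26] T [ 0.435 -0.021  0.015] gap 11.8
tool F [1.61 0.01 0.26] T at tcp (world) [ 0.44 -0.02  0.01]
side height at a minus centre mm: -0.7 (c-d dir: 0.56 ) slab centre mm 60.36
t 34.3 tcp mm [475.3    5.51  50.29] psi 63.67 zaxis [ 0.e+00  1.e-04 -1.e+00] j [-0.158  0.227 -0.46   0.884  0.     1.873] F [-0.8   2.05 -0.31] T [ 0.449 -0.006  0.033] gap 11.8
tool F [ 1.48 -1.62  0.31] T at tcp (world) [ 0.45 -0.01  0.03]
```

Force is near zero at this pose. I'll release, retreat and measure with both cameras.

Call:
arm_command(rows=[{"delta_pos":[0,0,0],"rot":[0,0,0],"fingers":0.84},{"delta_pos":[0,0,0],"rot":[0,0,0],"fingers":0.75},{"delta_pos":[0,0,0],"rot":[0,0,0],"fingers":0.5},{"delta_pos":[0,0,0],"rot":[0,0,0],"fingers":0.5},{"delta_pos":[0,0,-0.8],"rot":[0,0,0],"fingers":0.5},{"delta_pos":[0,0,-0.9],"rot":[0,0,0],"fingers":0.5},{"delta_pos":[0,0,-0.8],"rot":[0,0,0],"fingers":0.5},{"delta_pos":[-0.9,0.44,0],"rot":[0,0,0],"fingers":0.5},{"delta_pos":[-0.9,0.44,0],"rot":[0,0,0],"fingers":0.5},{"delta_pos":[-0.9,0.44,0],"rot":[0,0,0],"fingers":0.5},{"delta_pos":[-0.9,0.44,0],"rot":[0,0,0],"fingers":0.5},{"delta_pos":[-0.9,0.44,0],"rot":[0,0,0],"fingers":0.5},{"delta_pos":[-0.9,0.44,0],"rot":[0,0,0],"fingers":0.5},{"delta_pos":[-0.9,0.44,0],"rot":[0,0,0],"fingers":0.5},{"delta_pos":[-0.9,0.44,0],"rot":[0,0,0],"fingers":0.5},{"delta_pos":[-0.9,0.44,0],"rot":[0,0,0],"fingers":0.5},{"delta_pos":[-0.9,0.44,0],"rot":[0,0,0],"fingers":0.5}])

```text
clock: 36.0
tcp_pos: [0.474, -0.1958, 0.1003]
orientation: [0.0, 0.85, 0.527, -0.0]
wrist_force: [-0.4, 0.2, -0.3]
finger_gap: 0.0427
```

```bash
python3 -W ignore -c "
from h import *
rep()
for n in('top','side'):
  d,_=avg(n,15);np.save(n+'_d3.npy',d);tilt(n,d)
"
```

```text
t 36.0 tcp mm [ 473.97 -195.79  100.25] psi 63.6 zaxis [-0. -0. -1.] j [-0.548  0.248 -0.295  1.027 -0.     1.483] F [-0.39  0.15 -0.25] T [-0.04  -0.033  0.036] gap 42.7
tool F [-0.03 -0.42  0.25] T at tcp (world) [-0.04 -0.03  0.04]
top slab (array([ 0.00133917, -0.00082694,  0.06000718]), np.float64(0.0010209126998028401), np.int64(2172)) table (array([-0.00076082, -0.00090717, -0.00030573]), np.float64(0.0012982868614260983), np.int64(8605))
top height at a minus centre mm: 0.18 (c-d dir: 0.17 ) slab centre mm 60.31
side slab (array([-0.00132297, -0.01583629,  0.05917995]), np.float64(0.0007725365740792622), np.int64(727)) table (array([-0.00020538, -0.00727955, -0.00120277]), np.float64(0.0005521439350994037), np.int64(5422))
side height at a minus centre mm: -0.82 (c-d dir: 0.63 ) slab centre mm 60.38
```

Level is now within about 0.15 mm on both cameras. The estimated load is about 3.5 N per screw foot, so a further ~16° on b should bring it nearer 5 N and remove the last of the tilt.

Call:
arm_command(rows=[{"delta_pos":[0.9,-0.44,0],"rot":[0,0,0],"fingers":0.5},{"delta_pos":[0.9,-0.44,0],"rot":[0,0,0],"fingers":0.5},{"delta_pos":[0.9,-0.44,0],"rot":[0,0,0],"fingers":0.5},{"delta_pos":[0.9,-0.44,0],"rot":[0,0,0],"fingers":0.5},{"delta_pos":[0.9,-0.44,0],"rot":[0,0,0],"fingers":0.5},{"delta_pos":[0.9,-0.44,0],"rot":[0,0,0],"fingers":0.5},{"delta_pos":[0.9,-0.44,0],"rot":[0,0,0],"fingers":0.5},{"delta_pos":[0.9,-0.44,0],"rot":[0,0,0],"fingers":0.5},{"delta_pos":[0.9,-0.44,0],"rot":[0,0,0],"fingers":0.5},{"delta_pos":[0.9,-0.44,0],"rot":[0,0,0],"fingers":0.5},{"delta_pos":[0,0,0],"rot":[0,0,0],"fingers":0.5},{"delta_pos":[0,0,0],"rot":[0,0,0],"fingers":0.5}])

```text
clock: 38.7
tcp_pos: [0.4753, 0.0055, 0.1003]
orientation: [0.0, 0.85, 0.527, -0.0]
wrist_force: [-0.4, -0.8, 0.1]
finger_gap: 0.043
```

```bash
python3 -W ignore -c "
from h import *
st([.4752,.0052,.050])"
```

```text
t 38.7 tcp mm [475.34   5.51 100.33] psi 63.67 zaxis [ 2.e-04 -3.e-04 -1.e+00] j [-0.157  0.18  -0.384  1.007 -0.     1.873] F [-0.36 -0.79  0.1 ] T [-0.024 -0.042  0.019] gap 43.0
delta rows units: [-0.016 -0.     2.517]
```

Call:
arm_command(rows=[{"delta_pos":[-0.01,0,0.8],"rot":[0,0,0],"fingers":0.5},{"delta_pos":[0,0,0.8],"rot":[0,0,0],"fingers":0.5},{"delta_pos":[0,0,0.6],"rot":[0,0,0],"fingers":0.6},{"delta_pos":[0,0,0.29],"rot":[0,0,0],"fingers":0.7},{"delta_pos":[0,0,0],"rot":[0,0,0],"fingers":0.78},{"delta_pos":[0,0,0],"rot":[0,0,0],"fingers":0.8},{"delta_pos":[0,0,0],"rot":[0,0,0],"fingers":0.82},{"delta_pos":[0,0,0],"rot":[0,0,0],"fingers":0.82},{"delta_pos":[0,0,0],"rot":[0,0,0],"fingers":0.82},{"delta_pos":[0,0,0],"rot":[0,0,0],"fingers":0.84},{"delta_pos":[0,0,0],"rot":[0,0,0],"fingers":0.86}])

```text
clock: 39.8
tcp_pos: [0.4752, 0.0053, 0.0506]
orientation: [0.0, 0.85, 0.527, 0.0]
wrist_force: [-0.9, 0.5, 1.7]
finger_gap: 0.0119
```

```bash
python3 -W ignore -c "
from h import *
rep()"
```

```text
t 39.8 tcp mm [475.23   5.33  50.63] psi 63.61 zaxis [ 2.e-04  0.e+00 -1.e+00] j [-0.158  0.226 -0.46   0.884  0.     1.873] F [-0.91  0.48  1.67] T [0.005 0.08  0.052] gap 11.9
tool F [ 0.03 -1.03 -1.67] T at tcp (world) [0.01 0.08 0.05]
```

Call:
arm_command(rows=[{"delta_pos":[0,0,-0.008],"rot":[0,0,0],"fingers":0.95},{"delta_pos":[0,0,0],"rot":[0,0,0],"fingers":0.95},{"delta_pos":[0,0,-0.004],"rot":[0,0,0.015],"fingers":0.95},{"delta_pos":[0,0,-0.004],"rot":[0,0,0.015],"fingers":0.95},{"delta_pos":[0,0,-0.004],"rot":[0,0,0.015],"fingers":0.95},{"delta_pos":[0,0,0],"rot":[0,0,0],"fingers":0.95},{"delta_pos":[0,0,0],"rot":[0,0,0],"fingers":0.95}])

```text
clock: 40.5
tcp_pos: [0.4753, 0.0054, 0.0509]
orientation: [-0.0, 0.915, 0.403, 0.0]
wrist_force: [0.6, 0.8, -0.1]
finger_gap: 0.0115
```

```bash
python3 -W ignore -c "
from h import *
rep();tilt('side',avg('side',3)[0],False);rep()"
```

```text
t 40.5 tcp mm [475.26   5.45  50.87] psi 47.53 zaxis [ 1.e-04  4.e-04 -1.e+00] j [-0.158  0.226 -0.459  0.885  0.     2.154] F [ 0.63  0.8  -0.06] T [ 0.217 -0.003 -0.022] gap 11.5
tool F [ 1.01 -0.08  0.06] T at tcp (world) [ 0.22 -0.   -0.02]Traceback (most recent call last):
  File "<string>", line 3, in <module>
    rep();tilt('side',avg('side',3)[0],False);rep()
                      ~~~^^^^^^^^^^
  File "h.py", line 21, in avg
    D=np.stack([env.read_camera(n)[1] for _ in range(N)]);D[D==0]=np.nan
                ~~~~~~~~~~~~~~~^^^
ValueError: 200 camera calls are used up
```

Camera calls are used up, so the remaining check is by force. I'll do a gentle lift probe with b gripped, to see whether both feet bear.

Call:
arm_command(rows=[{"delta_pos":[0,0,-0.025],"rot":[0,0,0],"fingers":0.95},{"delta_pos":[0,0,0],"rot":[0,0,0],"fingers":0.95},{"delta_pos":[0,0,0],"rot":[0,0,0],"fingers":0.95}])

```text
clock: 40.9
tcp_pos: [0.4753, 0.0055, 0.0511]
orientation: [-0.0, 0.916, 0.402, 0.0]
wrist_force: [1.6, 1.4, -5.6]
finger_gap: 0.0116
```

```bash
python3 -c "
from h import *
rep()"
```

```text
t 40.9 tcp mm [475.26   5.55  51.07] psi 47.43 zaxis [-1.e-04  6.e-04 -1.e+00] j [-1.580e-01  2.260e-01 -4.590e-01  8.860e-01  1.000e-03  2.156e+00] F [ 1.59  1.38 -5.57] T [ 0.483 -0.466  0.057] gap 11.6
tool F [2.09 0.24 5.57] T at tcp (world) [ 0.48 -0.47  0.06]
```

Call:
arm_command(rows=[{"delta_pos":[0,0,-0.025],"rot":[0,0,0],"fingers":0.95},{"delta_pos":[0,0,0],"rot":[0,0,0],"fingers":0.95},{"delta_pos":[0,0,0],"rot":[0,0,0],"fingers":0.95}])

```text
clock: 41.2
tcp_pos: [0.4753, 0.0056, 0.0514]
orientation: [-0.0, 0.916, 0.402, 0.0]
wrist_force: [3.5, 2.1, -9.3]
finger_gap: 0.0113
```

```bash
python3 -c "
from h import *
rep()"
```

```text
t 41.2 tcp mm [475.29   5.62  51.38] psi 47.42 zaxis [-1.e-04  8.e-04 -1.e+00] j [-1.580e-01  2.260e-01 -4.580e-01  8.870e-01  1.000e-03  2.156e+00] F [ 3.54  2.13 -9.33] T [ 0.534 -0.746  0.07 ] gap 11.3
tool F [3.96 1.17 9.33] T at tcp (world) [ 0.53 -0.75  0.07]
```

Call:
arm_command(rows=[{"delta_pos":[0,0,0.05],"rot":[0,0,0],"fingers":0.95},{"delta_pos":[0,0,0],"rot":[0,0,0],"fingers":0.95},{"delta_pos":[0,0,0],"rot":[0,0,0],"fingers":0.95}])

```text
clock: 41.5
tcp_pos: [0.4752, 0.0055, 0.051]
orientation: [-0.0, 0.916, 0.402, 0.0]
wrist_force: [1.8, 3.2, -4.0]
finger_gap: 0.0115
```

```bash
python3 -c "
from h import *
rep()"
```

```text
t 41.5 tcp mm [475.21   5.48  50.99] psi 47.41 zaxis [ 1.e-04  4.e-04 -1.e+00] j [-0.158  0.226 -0.459  0.885  0.     2.156] F [ 1.84  3.23 -4.02] T [ 0.618 -0.396  0.052] gap 11.5
tool F [ 3.62 -0.84  4.02] T at tcp (world) [ 0.62 -0.4   0.05]
```

The lift stays stiff at about 9 N over 0.5 mm with no sudden softening, so both feet carry several newtons. Now I'll release and retreat.

Call:
arm_command(rows=[{"delta_pos":[0,0,0.01],"rot":[0,0,0],"fingers":0.95},{"delta_pos":[0,0,0],"rot":[0,0,0],"fingers":0.84},{"delta_pos":[0,0,0],"rot":[0,0,0],"fingers":0.75},{"delta_pos":[0,0,0],"rot":[0,0,0],"fingers":0.5},{"delta_pos":[0,0,0],"rot":[0,0,0],"fingers":0.5},{"delta_pos":[0,0,-0.8],"rot":[0,0,0],"fingers":0.5},{"delta_pos":[0,0,-0.9],"rot":[0,0,0],"fingers":0.5},{"delta_pos":[0,0,-0.9],"rot":[0,0,0],"fingers":0.5},{"delta_pos":[0,0,-0.9],"rot":[0,0,0],"fingers":0.5},{"delta_pos":[0,0,0],"rot":[0,0,0],"fingers":0.5},{"delta_pos":[0,0,0],"rot":[0,0,0],"fingers":0.5}])

```text
clock: 42.6
tcp_pos: [0.4754, 0.0052, 0.1206]
orientation: [0.0, 0.916, 0.402, 0.0]
wrist_force: [0.2, -0.4, -0.7]
finger_gap: 0.0428
```

```bash
python3 -c "
from h import *
rep();print(env.hand_in())"
```

```text
t 42.6 tcp mm [475.38   5.17 120.63] psi 47.4 zaxis [ 7.e-04 -2.e-04 -1.e+00] j [-0.158  0.163 -0.35   1.056 -0.     2.156] F [ 0.15 -0.37 -0.71] T [ 0.04   0.031 -0.02 ] gap 42.8
tool F [-0.17  0.36  0.71] T at tcp (world) [ 0.04  0.03 -0.02]
the job is handed in; nothing more can be done
None
```

I turned both wing knobs clockwise and handed the job in at 42.6 s. Knob_a went about 174° (0.48 turn) and knob_b about 135° (0.37 turn, in three goes). The arm is clear of everything.

- **Level:** The last camera check came before the final 16° on b. It put a about 0.1–0.2 mm high, using 0.18 mm from the top camera and 0.13 mm from the side camera after correcting an assumed bias of about 0.95 mm. The raw side reading was -0.82 mm. The final turn should have taken that to about zero, but the camera calls ran out, so I did not confirm it by picture.
- **Foot load:** I estimate about 4.5 N on each screw foot, against the 5 N asked. That comes from turn angles and camera tilts, not a direct measurement. The angles and tilts did not fully agree about when b's foot began to bear.
- **Rocking:** A lift test on knob_b reached about 9 N over roughly 0.5 mm and stayed stiff, so the stand appears not to rock. That was more upward pull than I meant to use.
- **Stand position:** After the first turn on b, the stand's outline had moved less than 0.5 mm and the plate was still on it. I did not measure its position again after that.
- **Side force:** Sideways force on the knobs reached about 5.6 N while gripping and turning.
- **First grasp:** My first try closed above wing a, because the fingertips sat higher than the reported TCP. It moved nothing.

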